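# Hook the retaining ring out of the servo bore

## Robot

A 6-joint arm with a two-finger parallel gripper is mounted at the origin on the work surface. World frame = base frame: x ahead of the robot, y to its left, z up, the work surface at z = 0. Lengths are in m, angles in rad, forces in N, time in s.
With the tool pointing down it reaches from about 0.375 to 0.9 m from the base axis. Payload 3.1 kg.
Tool frame: the origin (TCP) lies on the centre line of the jaws, within the pads' length; the fingertips stand 19 mm ahead of it and the grasp point (between the pads) is the TCP; z points along the fingers, y is the direction in which the jaws open and shut (so a half turn about z gives the same grasp; the last joint's range is limited). The gripper opens to 87 mm and grips with 3 to 60 N. Pads are 19 mm wide; open, the fingers measure 117 mm over their backs; the gripper's body (75 mm by 190 mm) begins 51 mm behind the grasp point.
Start: joints at [-1.365, 0.527, 1.433, -0, 1.181, -0.178], TCP at [0.235, -0.579, 0.213] pointing down, gripper open.
Joint ranges: [-3.08, 3.08], [-0.75, 2.2], [0.22, 2.44], [-1.43, 4.57], [0, 2.65], [-2.85, 2.85]. Speed limits (rad/s): [2.79, 2.79, 3.14, 3.14, 3.14, 3.14].

## Interface

Orientations are given as [roll, pitch, yaw] about the fixed x, y, z axes, in that order (R = Rz(yaw) Ry(pitch) Rx(roll)).
In Python, from workcell import r, grab_frame, camera_model gives the robot as it stands.
- The arm moves only by the tool servo_tool, never from a script. Its argument "deltas" is a list of rows, each a list of 4 numbers: the shift along the tool's x, y, z in mm, then the turn about the tool's z in rad. A call has 1 to 10 rows; each row shifts and turns the pose as measured when the row begins, along the tool's axes as they then stand; what a row does not reach is not made up. A row lasts 1/10 s, in which the tool goes at most 50 mm and 8.59 degrees, less where a joint would pass 70% of its speed; a pose out of reach is approached as far as the arm can. A call is refused whole if a number of a shift passes 50 or a number of a turn 0.15, either way. A call with a gripper value outside its range is refused whole. "claw" is the finger opening in mm, from 0 to 87, set as the call begins (left out, the last holds). The fingers move at their own pace and stop on an object; "squeeze" is the grip in N (left out, the last holds). Time passes only in rows, so rows that do not move let the fingers close. It gives the time, the measured TCP pose, the force and the opening at its end, in the units of the state.
- r.get_state(): the state, without advancing time (a new reading comes with each control period).
- grab_frame(name): name is "scene" or "top" or "wrist"; returns the picture (384x512x3 uint8, red, green, blue); there is no depth.
- camera_model(name): a dict with "intrinsics" (3x3 intrinsics, pixels), "extrinsics" (4x4, takes a point from camera to world coordinates); the wrist camera has in their place "mount" (4x4, takes a point from camera to tool coordinates, whose origin is the TCP and whose axes are the flange's). Camera axes: x right, y up, looking along -z (the intrinsics and any distortion apply to the point x, -y, -z); pixel columns grow to the right and rows downward; lengths in m; the calibration is good to about 2 mm. A picture is of the moment at which its call begins: read the wrist's pose just before it. camera_model takes no time and is no camera call.
- r.finish_job(): hands the job in, once; it reports no verdict.
The state is a dict: "t": time; "q": joint angles; "qd": joint speeds; "joint_efforts": joint torques, N m; "tcp_pos": TCP position; "tcp_rot": TCP orientation; "wrist_force": force on the tool from outside, world axes, zero at the start; "ft_torque": the same for the moment, N m; "grip_width": finger opening in m.
Only numpy, scipy, OpenCV 4.12 (cv2) and the standard library are available. Lean on these libraries where they do the work, as an engineer would, in place of code of your own. Each camera call takes 0.05 s, during which the arm holds its last target. There are 200 camera calls.

## Task

Take the hook pick from its rack, work its foot under the split retaining ring beside one of its ends and lift the ring out of its groove, so that the whole ring lies flat and free on the casting's top face; then hang the pick back in its rack, upright, as it was. Touch the ring only with the pick, use feel rather than force (no more than 20 N on the ring or on the sprung cover, and do not ram the casting), and leave the other things on the bench where they are.

Things in the scene. Friction and masses are not known exactly. Their poses are not given: they have to be found in the camera images.
- housing: the aluminium casting: a flat-topped block 180 (x) x 250 (y) x 50 mm high, fixed. Origin under its middle at bench height, z up. A round bore 120 mm across opens in the middle of its top. Three lugs in the bore wall, 14 mm wide, at 60, 180 and 300 degrees (from housing +x towards +y), hold the ring; between them the wall is 60 mm from the bore axis
- bore_mouth (a point): middle of the bore, level with the casting's top face (50 mm above the bench). Each lug has a groove whose back is 55 mm from the bore axis; the ledge below it reaches in to 50 mm from the axis, its top 8.5 mm below the top face; the rounded lip above overhangs the groove by 1.7 mm, its top level with the top face
- cover: dark steel round piston cover that fills the bore below the ring, 115 mm across; origin at the middle of its flat top, 13 mm below the casting's top face. A boss 24 mm across, 2 mm high, marks its middle. It sits on springs: pressed down it yields 1 mm per 6 N, for 3.5 mm, then it is solid
- ring: split retaining ring of round steel wire 5 mm thick, 110 mm across, lying level in the groove, slippery, about 40 g. Origin at its middle, at wire mid-height (6 mm below the casting's top face while seated). Wire centre line 52.5 mm from the middle. Its 54 degree gap faces ring +x, which is housing +x within 2 degrees. Its arms spring outwards, under the lips
- ring_end_a (a point): wire centre at the ring's end on its +y side, 27 degrees from ring +x, some 24 mm along the wire from the near edge of the lug at 60 degrees. The seated wire's underside is 4.5 mm above the cover. Lifted between end and lug with 5 to 12 N, the wire snaps past the lip
- ring_end_b (a point): the ring's other end, on its -y side: mirror image, beside the lug at 300 degrees. Either end will do. Once the ring is out, the pick's foot comes free of it by sliding along the wire and off its end
- ring_back (a point): wire centre at the middle of the ring's back, opposite the gap, under the lug at 180 degrees. With one end held up, the ring swings out sideways towards that end (about 75 degrees from housing +x, on that end's side); once free it is about 116 mm across, and lies on the top face if moved 50 mm or more off the bore's middle
- pick: hook pick, about 100 g: black handle 18 x 18 mm, from z = 5 to 70 mm, on a steel collar 28 x 28 x 5 mm; below it a straight 6 mm shank with a hooked foot. Origin at the middle of the collar's underside, z up the handle, x the way the foot points. How far the shank stands out is clamped differently each time: the foot's underside is 30 to 50 mm below the origin, not measured
- rack: grey pick rack, fixed: base 90 x 100 mm, two posts 60 mm long (x) with a 14 mm slot between them along rack x; post tops 72 mm above the bench. The pick hangs in the slot by its collar, foot towards rack +x, between 6 mm high stops 34 mm apart along x. Origin under its middle at bench height
- rack_place (a point): where the pick's origin belongs when it hangs in the rack: middle of the slot, level with the post tops
- gear: bystander: a dark steel gear blank on a hub, 68 mm across, 28 mm high
- bearing: bystander: a plain steel bearing race, 52 mm across, 15 mm high, with a 28 mm hole
- valve_body: bystander: a small aluminium valve body, 100 x 70 mm, 32 mm high
- drum: bystander: a dark steel drum, 100 mm across, 60 mm high
- spray: bystander: a spray can, 60 mm across, 170 mm high
- pick_axis (a point): a point in the middle of the handle, 38 mm above the pick's origin. The pick's foot is 3 mm thick and runs 13.5 mm along pick +x from the shank's axis; its tip turns up to 6.5 mm above the foot's underside (more than the gap under the seated ring), which leaves a 7 mm wide seat for the wire between tip and shank
Mind the look-alikes: they are no part of the job. What is shaped like the rack but purple or yellow is not meant. Of the things that look like the ring, the larger one is meant.

How it is judged:
On the way, in this order (a step that is already met when the one before it is completed fails the run):
1. the pick is lifted out of its rack (z of pick in the frame of rack above 0.1 m), for 0.1 s.
2. one end of the ring is lifted with the pick out of the groove, above the casting's top face (z of any of ring_end_a, ring_end_b in the frame of housing above 0.0515 m and contact force between pick and ring above 0.02 N), for 0.1 s.
3. the whole ring is out of the bore, on the casting's top face (z of each of ring_end_a, ring_end_b, ring_back in the frame of housing above 0.0505 m), for 0.2 s.
At the end, for the whole second after the job is handed in: The ring lies flat and still on the casting's top face: both ends and its back have their wire centres 0.5 to 6.5 mm above that face (2.5 mm when flat). The pick hangs upright (within 4.5 degrees) and still in its rack, its origin within 6 mm of the rack place (all of step 3 and z of each of ring_end_a, ring_end_b, ring_back in the frame of housing below 0.0565 m and linear speed of each of ring, pick below 0.02 m/s and distance between pick and rack_place below 0.006 m and angle between pick's own z axis and vertical below 0.08 rad); the robot touches nothing.
It fails at once if the cover is pressed with more than 20 N by the pick (contact force between pick and cover above 20 N).
It fails at once if the pick is rammed against the casting with more than 35 N (contact force between pick and housing above 35 N).
It fails at once if the ring is strained by the pick with more than 22 N (contact force between pick and ring above 22 N).
It fails at once if the fingers or the arm touch the ring (contact force between any of the fingers, the arm and ring above 0.3 N).
It fails at once if a bystander is moved by more than 20 mm (distance of any of gear, bearing, valve_body, drum, spray from where it was at the start of the episode above 0.02 m).
It also fails if it takes over 51 s, if anything falls off the work surface, if the arm or the gripper's body presses on something with over 40 N, if the wrist force passes 120 N, or if a joint passes its speed limit or range.

## Working session

There is one attempt and no reset: what is moved stays moved. The work goes in short steps, Python scripts to look and compute and a tool call to move; the robot and the scene stay as the last step left them, time stands still between calls to the robot, and variables do not carry over. Pictures are saved under pics/ and viewed, about 8 in all and at most 12, crops included, and the job is handed in when it is done.

Besides the shell and the picture viewer there is one more tool, called after "Call:" by a JSON object that holds its "method" and its "body". servo_tool: Moves the arm, as the interface text tells. Its arguments: {"type":"object","properties":{"deltas":{"type":"array","items":{"type":"array","items":{"type":"number"}}},"claw":{"type":"number"},"squeeze":{"type":"number"}},"required":["deltas"]}

```bash
ls; mkdir -p pics
python3 - <<'E'
from workcell import r, grab_frame, camera_model
import cv2,numpy as np
s=r.get_state();print({k:np.round(v,3).tolist() for k,v in s.items()})
for n in("top","scene"):
    cv2.imwrite(f"pics/{n}0.png",cv2.resize(grab_frame(n),None,fx=1.5,fy=1.5,interpolation=cv2.INTER_CUBIC)[:,:,::-1])
    print(n,{k:np.round(v,4).tolist() for k,v in camera_model(n).items()})
print({k:np.round(v,4).tolist() for k,v in camera_model("wrist").items()})
E
```

```text
pics
{'t': 0.0, 'q': [-1.364, 0.528, 1.434, 0.0, 1.181, -0.179], 'qd': [0.001, 0.001, -0.001, 0.001, 0.001, 0.002], 'joint_efforts': [-0.0, -44.005, -17.659, 0.063, 0.058, -0.0], 'tcp_pos': [0.234, -0.579, 0.212], 'tcp_rot': [-3.139, -0.0, 0.385], 'wrist_force': [-0.225, 0.084, -0.364], 'ft_torque': [-0.008, 0.028, -0.017], 'grip_width': 0.087}
top {'intrinsics': [[394.2786, 0.0, 255.7457], [0.0, 394.2786, 190.521], [0.0, 0.0, 1.0]], 'extrinsics': [[0.0197, 0.9831, -0.1822, 0.4118], [-0.9991, 0.0128, -0.0394, 0.0688], [-0.0364, 0.1828, 0.9825, 0.9897], [0.0, 0.0, 0.0, 1.0]]}
scene {'intrinsics': [[356.7712, 0.0, 258.6454], [0.0, 356.7712, 191.4023], [0.0, 0.0, 1.0]], 'extrinsics': [[0.0496, -0.5374, 0.8418, 1.3815], [0.9985, 0.0076, -0.054, 0.0198], [0.0226, 0.8433, 0.537, 0.6164], [0.0, 0.0, 0.0, 1.0]]}
{'intrinsics': [[331.7333, 0.0, 251.7233], [0.0, 331.7333, 191.6429], [0.0, 0.0, 1.0]], 'mount': [[-0.001, 0.9703, 0.2419, 0.0663], [1.0, 0.001, -0.0002, 0.0012], [-0.0004, 0.2419, -0.9703, -0.1717], [0.0, 0.0, 0.0, 1.0]]}
```

View pics/top0.png

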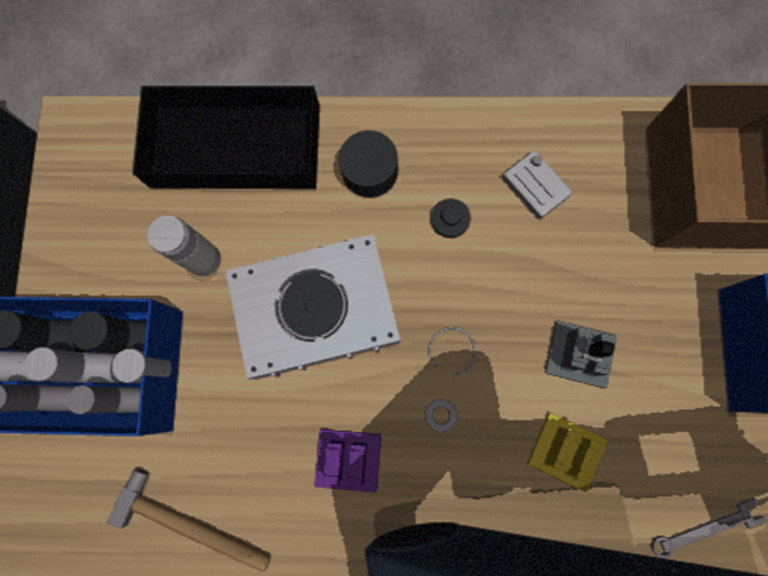

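View pics/scene0.png

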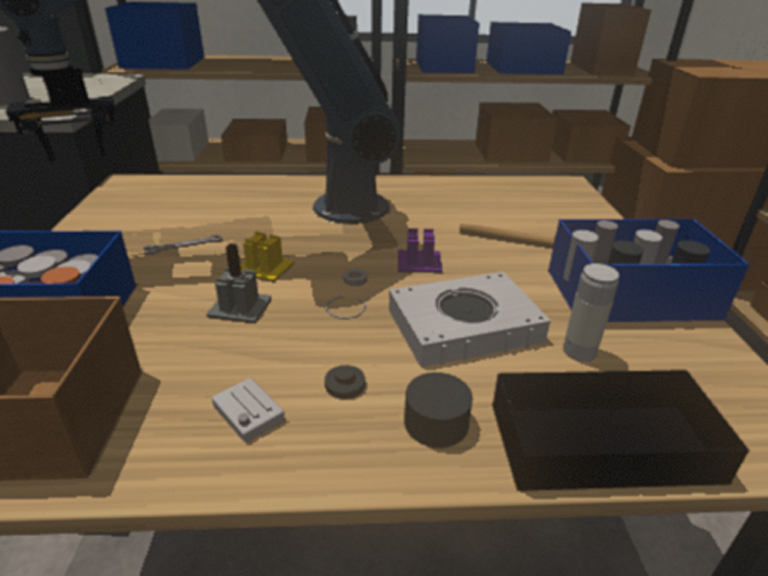

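The top picture (scaled ×1.5) shows the casting with corners at (227,270), (373,236), (400,342) and (250,378), and its bore near (312,304). The grey rack with the black handle is near (582,353). Purple and yellow decoys and a thin ring lie on the bench. Next I'll measure and crop.

```bash
cat > h.py <<'E'
from workcell import r, grab_frame, camera_model
import cv2,numpy as np
from scipy.spatial.transform import Rotation as R
def cam(n,s=None):
    m=camera_model(n);K=np.array(m["intrinsics"])
    if n=="wrist":
        s=s or r.get_state();T=np.eye(4);T[:3,:3]=R.from_euler("xyz",s["tcp_rot"]).as_matrix();T[:3,3]=s["tcp_pos"]
        return K,T@np.array(m["mount"])
    return K,np.array(m["extrinsics"])
def back(KE,uv,z):
    K,E=KE;uv=np.atleast_2d(uv).astype(float)
    d=np.c_[(uv[:,0]-K[0,2])/K[0,0],-(uv[:,1]-K[1,2])/K[1,1],-np.ones(len(uv))]@E[:3,:3].T
    return E[:3,3]+d*((z-E[2,3])/d[:,2])[:,None]
def proj(KE,P):
    K,E=KE;p=(np.atleast_2d(P)-E[:3,3])@E[:3,:3];p=p*[1,-1,-1]
    q=p@K.T;return q[:,:2]/q[:,2:]
E
python3 - <<'E'
from h import *
c=cam("top");f=lambda l,z:np.round(back(c,(np.array(l)+.5)/1.5-.5,z)[:,:2],4)
h=f([(227,270),(373,236),(400,342),(250,378)],.05);print(h,h.mean(0),[np.hypot(*(h[i]-h[i-1])) for i in range(4)])
k=f([(558,321),(616,334),(607,388),(546,373)],.006);print(k,k.mean(0),[np.hypot(*(k[i]-k[i-1])) for i in range(4)])
im=cv2.imread("pics/top0.png")
a=cv2.resize(im[225:390,215:410],(400,340),interpolation=cv2.INTER_CUBIC);b=cv2.resize(im[310:400,535:630],(360,340),interpolation=cv2.INTER_CUBIC)
cv2.imwrite("pics/c0.png",cv2.convertScaleAbs(np.hstack([a,b]),alpha=1.6))
print(cam("wrist")[1])
E
```

```text
[[0.6095 0.3648]
 [0.6695 0.1261]
 [0.4961 0.0791]
 [0.4351 0.3159]] [0.55255  0.221475] [np.float64(0.18112584023269573), np.float64(0.2461253542404764), np.float64(0.1796567838964062), np.float64(0.2445306524753083)]
[[ 0.5391 -0.1815]
 [ 0.519  -0.2752]
 [ 0.4311 -0.2563]
 [ 0.4534 -0.1593]] [ 0.48565  -0.218075] [np.float64(0.08852869591268132), np.float64(0.09583162317314677), np.float64(0.08990895394786888), np.float64(0.09953034713091277)]
[[ 0.37452654  0.89961206  0.22456183  0.29647859]
 [-0.927215    0.36376541  0.08914638 -0.55516195]
 [-0.00149066 -0.24160478  0.97037359  0.38414829]
 [ 0.          0.          0.          1.        ]]
```

View pics/c0.png

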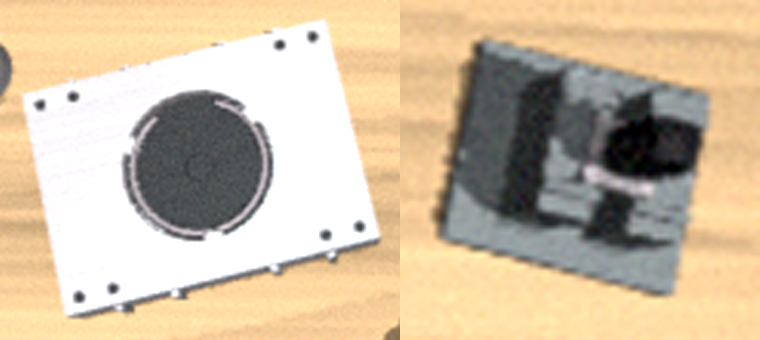

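The ring gap faces roughly world +x, at about 15° yaw. The housing is near (0.5525, 0.2215) and the rack near (0.486, -0.218), with its x axis at -13° or 167°. Next I move above the rack to see which way the foot points.

```bash
cat >> h.py <<'E'
def plan(xyz,yaw,n,s=None):
    s=s or r.get_state();p=np.array(s["tcp_pos"]);y=s["tcp_rot"][2];d=(np.array(xyz)-p)/n
    dy=((yaw-y+np.pi)%(2*np.pi)-np.pi)/n;out=[]
    for i in range(n):
        c,w=np.cos(y),np.sin(y);out.append([round(1000*(c*d[0]+w*d[1]),1),round(1000*(w*d[0]-c*d[1]),1),round(-1000*d[2],1),round(-dy,4)]);y+=dy
    print(out);return out
def st():
    s=r.get_state();print(round(s["t"],2),np.round(np.array(s["tcp_pos"])*1000,1),np.round(s["tcp_rot"],4),"F",np.round(s["wrist_force"],2),"g",round(s["grip_width"]*1000,1),"q",np.round(s["q"],2));return s
E
python3 -c "
from h import *
plan([.475,-.235,.29],1.339,10)"
```

```text
[[np.float64(35.2), np.float64(-22.8), np.float64(-7.8), np.float64(-0.0954)], [np.float64(37.2), np.float64(-19.4), np.float64(-7.8), np.float64(-0.0954)], [np.float64(38.9), np.float64(-15.7), np.float64(-7.8), np.float64(-0.0954)], [np.float64(40.2), np.float64(-12.0), np.float64(-7.8), np.float64(-0.0954)], [np.float64(41.2), np.float64(-8.1), np.float64(-7.8), np.float64(-0.0954)], [np.float64(41.7), np.float64(-4.1), np.float64(-7.8), np.float64(-0.0954)], [np.float64(41.9), np.float64(-0.1), np.float64(-7.8), np.float64(-0.0954)], [np.float64(41.8), np.float64(3.9), np.float64(-7.8), np.float64(-0.0954)], [np.float64(41.2), np.float64(7.8), np.float64(-7.8), np.float64(-0.0954)], [np.float64(40.3), np.float64(11.7), np.float64(-7.8), np.float64(-0.0954)]]
```

Call:
{"method": "servo_tool", "body": {"deltas": [[35,-23,-8,-0.095],[37,-19,-8,-0.095],[39,-16,-8,-0.095],[40,-12,-8,-0.095],[41,-8,-8,-0.095],[42,-4,-8,-0.095],[42,0,-8,-0.095],[42,4,-8,-0.095],[41,8,-8,-0.095],[40,12,-8,-0.095]]}}

```text
t: 1.1
tcp_pos: [0.4746, -0.2236, 0.2901]
tcp_rot: [-3.134, -0.008, 1.362]
wrist_force: [0.1, -0.7, -0.3]
grip_width: 0.087
```

```bash
sed -i 's/round(\(-\?1000[^,]*\|-dy\),\([14]\))/float(round(\1,\2))/g' h.py
python3 - <<'E'
from h import *
s=st();im=grab_frame("wrist");np.save("w1.npy",im);import json;json.dump({k:np.array(v).tolist() for k,v in s.items()},open("w1.json","w"))
cv2.imwrite("pics/w1.png",cv2.convertScaleAbs(cv2.resize(im,None,fx=1.5,fy=1.5,interpolation=cv2.INTER_CUBIC)[:,:,::-1],alpha=1.5))
E
```

```text
1.1 [ 474.6 -223.6  290.1] [-3.1344 -0.0076  1.3616] F [ 0.13 -0.74 -0.29] g 87.0 q [-0.66  0.31  1.58  0.    1.27 -0.45]
```

View pics/w1.png

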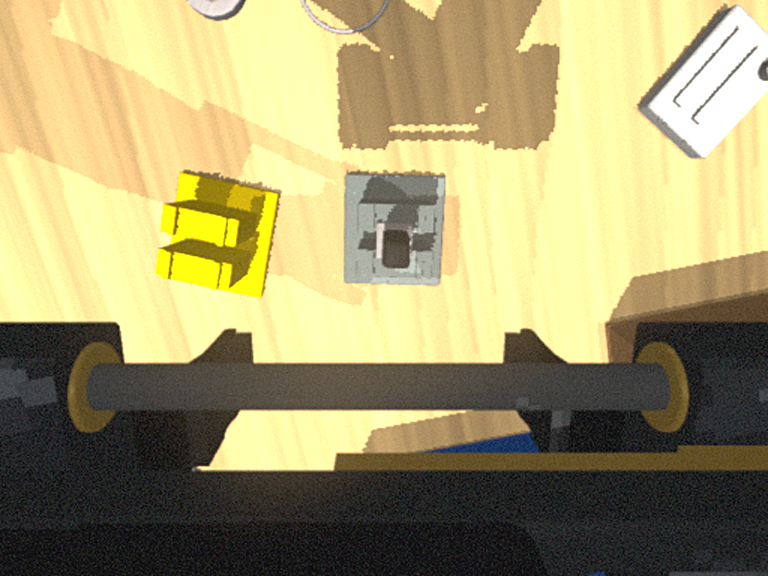

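The wrist view (×1.5) shows the rack base with corners at (345,173), (446,175), (440,284) and (345,283). The pick's collar is around (395,225) and the handle top around (397,252). I'll overlay a model to refine the pose.

Run:
```python
from h import *
import json
s=json.load(open("w1.json"));c=cam("wrist",s);im=np.load("w1.npy")
b=back(c,(np.array([(345,173),(446,175),(440,284),(345,283)])+.5)/1.5-.5,.006);print(b,b.mean(0))
d=(b[1]-b[0]+b[2]-b[3]);e=(b[0]-b[3]+b[1]-b[2]);print(np.degrees(np.arctan2(d[1],d[0])),np.degrees(np.arctan2(e[1],e[0]))-90)
t=back(c,(np.array([(397,250)])+.5)/1.5-.5,.142);print("handle top",t)
yaw=np.radians(-12);Rz=np.array([[np.cos(yaw),-np.sin(yaw)],[np.sin(yaw),np.cos(yaw)]])
x0,y0,S=205,95,8
crop=cv2.convertScaleAbs(cv2.resize(im[y0:y0+75,x0:x0+100,::-1],None,fx=S,fy=S,interpolation=cv2.INTER_CUBIC),alpha=2)
o=t[0,:2]
for h,z,col in((9,.142,(0,0,255)),(14,.077,(0,255,0)),(14,.072,(255,255,0))):
    q=np.array([(-h,-h),(h,-h),(h,h),(-h,h)])/1000@Rz.T+o
    u=(proj(c,np.c_[q,np.full(4,z)])-[x0,y0]+.5)*S
    cv2.polylines(crop,[u.astype(int)],True,col,1)
cv2.imwrite("pics/w1c.png",crop)
```

```text
[[ 0.45746842 -0.15981028  0.006     ]
 [ 0.54538615 -0.18033569  0.006     ]
 [ 0.52215349 -0.27767178  0.006     ]
 [ 0.43488057 -0.25820114  0.006     ]] [ 0.48997216 -0.21900472  0.006     ]
-12.86023036637725 -13.175905431660027
handle top [[ 0.4893129  -0.21494968  0.142     ]]
```

View pics/w1c.png

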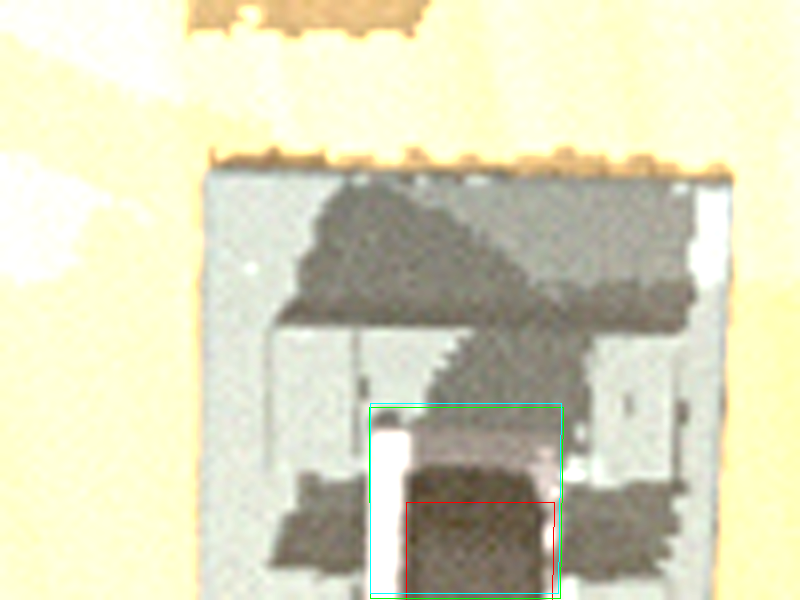

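```bash
python3 -c "
from h import *
st();plan([.4885,-.217,.110],1.344,6)"
```

```text
1.15 [ 478.1 -218.2  291.6] [-3.1389 -0.0126  1.3687] F [2.55 2.68 0.88] g 86.8 q [-0.65  0.31  1.58  0.01  1.27 -0.45]
[[0.5, 1.7, 30.3, 0.0041], [0.5, 1.6, 30.3, 0.0041], [0.6, 1.6, 30.3, 0.0041], [0.6, 1.6, 30.3, 0.0041], [0.6, 1.6, 30.3, 0.0041], [0.6, 1.6, 30.3, 0.0041]]
```

Call:
{"method": "servo_tool", "body": {"deltas": [[0.5,2,35,0.004],[0.5,2,35,0.004],[0.5,2,30,0.004],[0.5,2,15,0.004],[0,0,0,0],[0,0,0,0]]}}

```text
t: 1.75
tcp_pos: [0.4893, -0.2132, 0.174]
tcp_rot: [3.141, -0.011, 1.36]
wrist_force: [0.2, -0.2, 0.2]
grip_width: 0.0869
```

Run:
```python
from h import *
import json
s=st();im=grab_frame("wrist");np.save("w2.npy",im);json.dump({k:np.array(v).tolist() for k,v in s.items()},open("w2.json","w"))
c=cam("wrist",s);yaw=np.radians(-13);Rz=np.array([[np.cos(yaw),-np.sin(yaw)],[np.sin(yaw),np.cos(yaw)]])
o=np.array([.4885,-.217]);x0,y0,S=150,80,4
crop=cv2.convertScaleAbs(cv2.resize(im[y0:y0+140,x0:x0+200,::-1],None,fx=S,fy=S,interpolation=cv2.INTER_CUBIC),alpha=2)
for h,z,col in((9,.142,(0,0,255)),(14,.077,(0,255,0))):
    q=np.array([(-h,-h),(h,-h),(h,h),(-h,h)])/1000@Rz.T+o
    cv2.polylines(crop,[((proj(c,np.c_[q,np.full(4,z)])-[x0,y0]+.5)*S).astype(int)],True,col,1)
cv2.imwrite("pics/w2c.png",crop);st()
```

```text
1.75 [ 489.3 -213.2  174. ] [ 3.1413 -0.011   1.3598] F [ 0.17 -0.15  0.25] g 86.9 q [-0.63  0.46  1.7   0.01  0.99 -0.42]
1.8 [ 489.3 -213.2  174.2] [ 3.141  -0.0109  1.3596] F [-0.31  0.13 -0.32] g 86.7 q [-0.63  0.46  1.7   0.01  0.99 -0.42]
```

View pics/w2c.png

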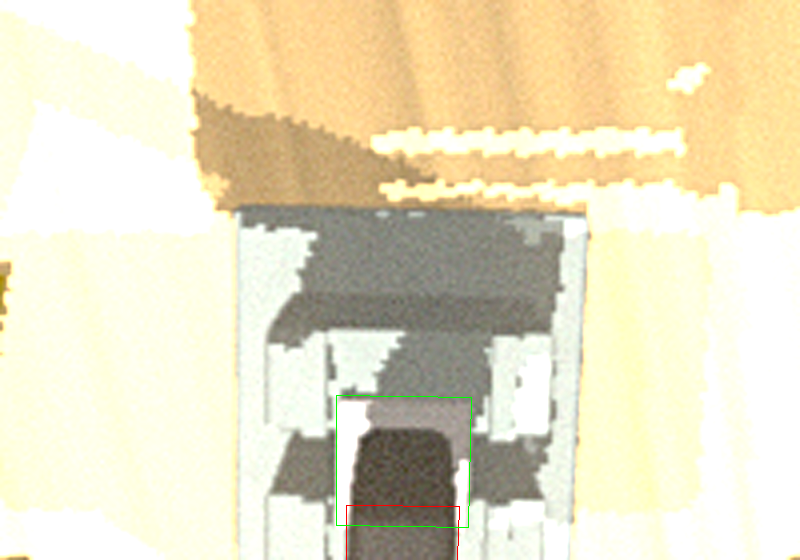

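The collar overlay matches, so the pick is at about (0.4885, -0.217). I'll descend and grip.

Call:
{"method": "servo_tool", "body": {"deltas": [[-1.5,0,25,0.008],[-1.5,0,25,0.008],[-1,0,14,0],[0,0,0,0]]}}

```text
t: 2.2
tcp_pos: [0.4925, -0.2204, 0.1142]
tcp_rot: [3.129, -0.006, 1.342]
wrist_force: [0.6, 0.2, 0.3]
grip_width: 0.087
```

Call:
{"method": "servo_tool", "body": {"deltas": [[0,0,0,0],[0,0,0,0],[0,0,0,0],[0,0,0,0],[0,0,0,0],[0,0,0,0]], "claw": 10, "squeeze": 40}}

```text
t: 2.8
tcp_pos: [0.4953, -0.2227, 0.1197]
tcp_rot: [3.119, -0.002, 1.342]
wrist_force: [0.1, 0.5, 0.0]
grip_width: 0.0468
```

```bash
python3 -c "
from h import *
st()"
```

```text
2.8 [ 495.3 -222.7  119.7] [ 3.1194e+00 -1.5000e-03  1.3420e+00] F [0.13 0.5  0.01] g 46.8 q [-0.63  0.54  1.74  0.01  0.83 -0.41]
```

The arm drifts about 1 mm per row when idle, so I'll compensate while the fingers close.

Call:
{"method": "servo_tool", "body": {"deltas": [[2.3,-4.6,5.2,0],[2.3,-4.6,5.2,0],[0.3,-0.6,0.9,0],[0.3,-0.6,0.9,0]]}}

```text
t: 3.2
tcp_pos: [0.4859, -0.2146, 0.1065]
tcp_rot: [3.119, -0.001, 1.342]
wrist_force: [-0.3, -1.5, 12.4]
grip_width: 0.0175
```

Call:
{"method": "servo_tool", "body": {"deltas": [[0.3,0,0.9,0],[0.3,0,0.9,0],[0,0,0.5,0]]}}

```text
t: 3.5
tcp_pos: [0.4859, -0.2147, 0.1066]
tcp_rot: [3.119, 0.001, 1.344]
wrist_force: [-0.3, 0.7, 2.1]
grip_width: 0.0179
```

```bash
python3 -c "
from h import *
st()"
```

```text
3.5 [ 485.9 -214.7  106.6] [3.1188e+00 5.0000e-04 1.3436e+00] F [-0.28  0.65  2.08] g 17.9 q [-0.63  0.55  1.78  0.01  0.78 -0.41]
```

Call:
{"method": "servo_tool", "body": {"deltas": [[0,0,-10,0],[0,0,-15,0],[0,0,-25,0],[0,0,-30,0],[0,0,-10,0]]}}

```text
t: 4.0
tcp_pos: [0.4822, -0.2129, 0.1981]
tcp_rot: [3.125, -0.002, 1.343]
wrist_force: [-0.4, -0.5, -0.6]
grip_width: 0.0177
```

Call:
{"method": "servo_tool", "body": {"deltas": [[0,0,0,0],[0,0,0,0]]}}

```text
t: 4.2
tcp_pos: [0.4826, -0.2131, 0.199]
tcp_rot: [3.123, -0.001, 1.343]
wrist_force: [-0.3, 0.0, -1.0]
grip_width: 0.0176
```

Run:
```python
from h import *
s=st();c=cam("scene");o=proj(c,s["tcp_pos"])[0];print(o)
w=cam("wrist",s)
im=grab_frame("scene");x0,y0=(o-[30,35]).astype(int);S=6
a=cv2.resize(im[y0:y0+100,x0:x0+60,::-1],None,fx=S,fy=S,interpolation=cv2.INTER_CUBIC)
im=grab_frame("wrist");b=cv2.resize(im[60:,150:350,::-1],(370,600),interpolation=cv2.INTER_CUBIC)
cv2.imwrite("pics/s3.png",cv2.convertScaleAbs(np.hstack([a,b]),alpha=1.8));st();print(x0,y0)
```

```text
4.2 [ 482.6 -213.1  199. ] [ 3.1227e+00 -1.4000e-03  1.3433e+00] F [-0.3   0.02 -1.04] g 17.6 q [-0.63  0.41  1.71  0.01  1.01 -0.41]
[153.0767569  143.74155887]
4.3 [ 482.2 -212.8  198.3] [ 3.1243e+00 -2.2000e-03  1.3433e+00] F [ 0.11  0.07 -1.01] g 17.9 q [-0.63  0.41  1.71  0.01  1.01 -0.41]
123 108
```

View pics/s3.png

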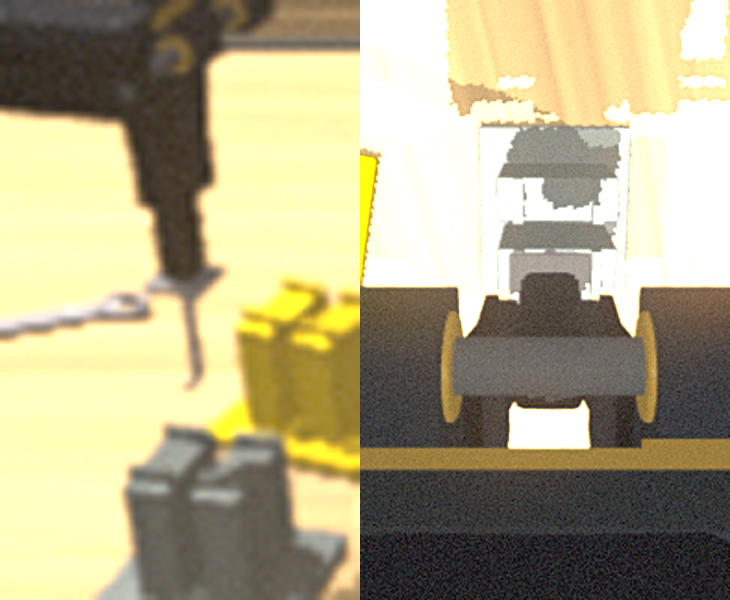

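Run:
```python
from h import *
c=cam("scene");ax=np.array([.4826,-.2131])+np.array([.0026,-.0023])*0
for z in(.1644,.1344,.1294,.1244,.1194,.1144):
    print(z,(proj(c,[*ax,z])[0]-[123,108]+.5)*6)
t=.4
c=cam("top");f=lambda l,z:np.round(back(c,(np.array(l)+.5)/1.5-.5,z)[:,:2],4)
print("spray",f([(205,262)],.02),f([(168,236)],.17),"bore",f([(312,304)],.045))
```

```text
0.1644 [193.66568606 286.094042  ]
0.1344 [202.22889594 343.57796823]
0.1294 [203.62942368 352.97956346]
0.1244 [205.02249265 362.33108877]
0.1194 [206.40816228 371.6329431 ]
0.1144 [207.78649137 380.88552113]
spray [[0.6293 0.413 ]] [[0.6337 0.4171]] bore [[0.5558 0.2229]]
```

The pick is lifted. The foot points along world -13° and its underside is about 47 mm below the origin. Next I move to where the wrist camera can see the bore.

```bash
python3 -c "
from h import *
plan([.537,.137,.21],1.344,9)"
```

```text
[[39.2, -2.8, -1.3, -0.0001], [39.2, -2.8, -1.3, -0.0001], [39.2, -2.8, -1.3, -0.0001], [39.2, -2.8, -1.3, -0.0001], [39.2, -2.8, -1.3, -0.0001], [39.2, -2.8, -1.3, -0.0001], [39.2, -2.8, -1.3, -0.0001], [39.2, -2.8, -1.3, -0.0001], [39.2, -2.8, -1.3, -0.0001]]
```

Call:
{"method": "servo_tool", "body": {"deltas": [[20,-3,-1,0],[39,-3,-1,0],[39,-3,-1,0],[39,-3,-1,0],[39,-3,-1,0],[39,-3,-1,0],[39,-3,-1,0],[39,-3,-1,0],[39,-3,-1,0],[20,-3,-1,0]]}}

```text
t: 5.3
tcp_pos: [0.5298, 0.1466, 0.1951]
tcp_rot: [-3.136, -0.001, 1.333]
wrist_force: [0.2, -0.7, -1.6]
grip_width: 0.0179
```

Call:
{"method": "servo_tool", "body": {"deltas": [[0,0,0,0],[0,0,0,0]]}}

```text
t: 5.5
tcp_pos: [0.5283, 0.1493, 0.1924]
tcp_rot: [-3.131, 0.0, 1.339]
wrist_force: [0.3, -0.4, -0.3]
grip_width: 0.0177
```

Run:
```python
from h import *
import json
s=st();im=grab_frame("wrist");np.save("w4.npy",im);json.dump({k:np.array(v).tolist() for k,v in s.items()},open("w4.json","w"));st()
c=cam("wrist",s);print(proj(c,[[.5525,.2215,.05]]))
cv2.imwrite("pics/w4.png",cv2.resize(im,None,fx=1.5,fy=1.5,interpolation=cv2.INTER_CUBIC)[:,:,::-1])
```

```text
5.5 [528.3 149.3 192.4] [-3.1311e+00  3.0000e-04  1.3389e+00] F [ 0.26 -0.36 -0.27] g 17.7 q [0.07 0.46 1.64 0.   1.06 0.3 ]
5.55 [528.1 149.  192.3] [-3.1306  0.      1.3379] F [-1.26 -0.08 -0.92] g 17.7 q [0.07 0.46 1.64 0.   1.06 0.3 ]
[[259.5804829   96.49334733]]
```

View pics/w4.png

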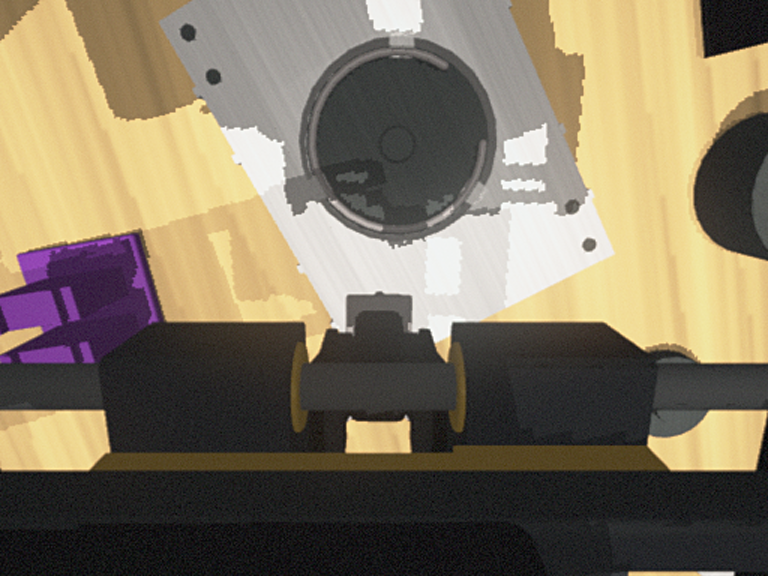

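The wrist view (×1.5) shows ring end b at (484,142), end a at (447,66), the boss at (397,144), the bore rim centred near (398,138), and the 300° lug at (472,200).

Run:
```python
from h import *
import json
s=json.load(open("w4.json"));c=cam("wrist",s);f=lambda l,z:back(c,(np.array(l)+.5)/1.5-.5,z)[:,:2]
im=np.load("w4.npy")
boss=f([(397,144)],.039)[0];print("boss",boss)
P=f([(484,142),(447,66)],.044);print("b,a",P)
for o in(boss,):
    d=P-o;print("r",np.hypot(*d.T),"ang",np.degrees(np.arctan2(d[:,1],d[:,0])))
rim=f([(398,37),(301,140),(496,138),(398,241)],.05);print("rim",rim,rim.mean(0),np.hypot(*(rim-rim.mean(0)).T))
# boss refine by hough
g=cv2.cvtColor(im,cv2.COLOR_RGB2GRAY)
x0,y0=190,15;roi=cv2.resize(g[y0:y0+155,x0:x0+150],None,fx=4,fy=4,interpolation=cv2.INTER_CUBIC);roi=cv2.GaussianBlur(roi,(0,0),3)
for lo,hi,z in((30,60,.039),(225,285,.05)):
    h=cv2.HoughCircles(roi,cv2.HOUGH_GRADIENT,1.5,50,param1=40,param2=25,minRadius=lo,maxRadius=hi)
    if h is not None:
        for q in h[0][:3]:
            uv=(q[:2]+.5)/4-.5+[x0,y0];print(q, back(c,uv,z)[0])
print("lug",np.degrees(np.arctan2(*(f([(472,200),(402,40)],.05)-boss).T[::-1])))
```

```text
boss [0.55736963 0.22134101]
b,a [[0.60962289 0.20996706]
 [0.59606223 0.25787821]]
r [0.05347682 0.05321733] ang [-12.28000827  43.35886711]
rim [[0.57070818 0.27881814]
 [0.5008823  0.23674781]
 [0.61588193 0.21062094]
 [0.54447121 0.16310609]] [0.5579859  0.22232324] [0.05790967 0.05889728 0.05906686 0.06073976]
[512.25 465.75  48.9 ] [0.60000615 0.1776587  0.039     ]
[153.75     464.25      57.300003] [0.51595261 0.19790219 0.039     ]
[237.75 531.75  43.35] [0.53191852 0.17742089 0.039     ]
[315.75 311.25 277.5 ] [0.56122515 0.22306621 0.05      ]
[258.75 326.25 256.05] [0.54789621 0.22286836 0.05      ]
[305.25 261.75 228.  ] [0.56126384 0.23403124 0.05      ]
lug [-49.34305121  74.62037079]
```

```bash
python3 -c "
from h import *
plan([.6027,.2249,.175],1.606,6)"
```

```text
[[15.2, 9.2, 2.9, -0.0447], [14.8, 9.8, 2.9, -0.0447], [14.3, 10.5, 2.9, -0.0447], [13.8, 11.1, 2.9, -0.0447], [13.3, 11.7, 2.9, -0.0447], [12.8, 12.3, 2.9, -0.0447]]
```

Call:
{"method": "servo_tool", "body": {"deltas": [[15,9,3,-0.045],[15,10,3,-0.045],[14,10.5,3,-0.045],[14,11,3,-0.045],[13,12,3,-0.045],[13,12,3,-0.045],[0,0,0,0],[0,0,0,0]]}}

```text
t: 6.35
tcp_pos: [0.6028, 0.2127, 0.1679]
tcp_rot: [-3.12, 0.002, 1.601]
wrist_force: [0.3, 0.0, -1.4]
grip_width: 0.0176
```

```bash
python3 -c "
from h import *
st();plan([.6027,.2249,.137],1.606,3)"
```

```text
6.35 [602.8 212.7 167.9] [-3.1196e+00  2.1000e-03  1.6014e+00] F [ 0.31  0.05 -1.38] g 17.6 q [0.16 0.61 1.42 0.   1.14 0.13]
[[4.1, 0.1, 10.3, -0.0015], [4.1, 0.1, 10.3, -0.0015], [4.1, 0.1, 10.3, -0.0015]]
```

Call:
{"method": "servo_tool", "body": {"deltas": [[4,0.5,10,0],[4,0.5,10,0],[4,0.5,8,0],[0,0,2,0]]}}

```text
t: 6.75
tcp_pos: [0.6013, 0.2221, 0.1354]
tcp_rot: [-3.117, 0.003, 1.596]
wrist_force: [-0.0, -0.3, -0.9]
grip_width: 0.0178
```

Run:
```python
from h import *
s=st();im=grab_frame("scene");st()
c=cam("scene");o=proj(c,[.609,.215,.05])[0];x0,y0=(o-[50,50]).astype(int);print(x0,y0)
cv2.imwrite("pics/s5.png",cv2.convertScaleAbs(cv2.resize(im[y0:y0+75,x0:x0+100,::-1],None,fx=8,fy=8,interpolation=cv2.INTER_CUBIC),alpha=1.6))
```

```text
6.75 [601.3 222.1 135.4] [-3.1166e+00  3.1000e-03  1.5963e+00] F [-0.02 -0.33 -0.89] g 17.8 q [0.18 0.65 1.44 0.   1.08 0.15]
6.8 [601.3 221.9 135.3] [-3.1164  0.0034  1.5964] F [-0.28 -0.1  -1.69] g 17.6 q [0.18 0.65 1.44 0.   1.08 0.15]
261 163
```

View pics/s5.png

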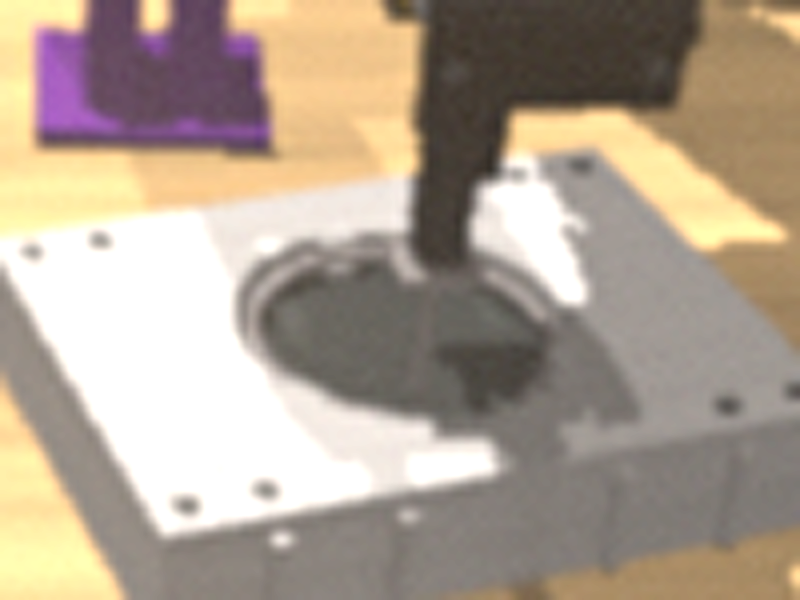

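The shank is inside the bore, just short of the front rim, as intended. Now I'll feel for the cover.

Call:
{"method": "servo_tool", "body": {"deltas": [[0,0.3,3,0],[0,0.3,3,0],[0,0.3,3,0],[0,0.3,1.5,0]]}}

```text
t: 7.2
tcp_pos: [0.6026, 0.2221, 0.1245]
tcp_rot: [-3.118, 0.003, 1.597]
wrist_force: [-0.1, 0.4, -1.0]
grip_width: 0.018
```

Call:
{"method": "servo_tool", "body": {"deltas": [[0,0,1,0],[0,0,1,0]]}}

```text
t: 7.4
tcp_pos: [0.6028, 0.2221, 0.1225]
tcp_rot: [-3.118, 0.003, 1.597]
wrist_force: [0.1, -0.8, -1.5]
grip_width: 0.0177
```

Call:
{"method": "servo_tool", "body": {"deltas": [[0,0,1,0],[0,0,1,0]]}}

```text
t: 7.6
tcp_pos: [0.603, 0.2221, 0.1208]
tcp_rot: [-3.119, 0.003, 1.597]
wrist_force: [-1.2, 1.1, 1.8]
grip_width: 0.0173
```

Call:
{"method": "servo_tool", "body": {"deltas": [[0,0,1,0],[0,0,1,0]]}}

```text
t: 7.8
tcp_pos: [0.6031, 0.2221, 0.1201]
tcp_rot: [-3.119, 0.003, 1.597]
wrist_force: [-1.8, 0.0, 4.8]
grip_width: 0.0177
```

Call:
{"method": "servo_tool", "body": {"deltas": [[0,0,1,0]]}}

```text
t: 7.9
tcp_pos: [0.6031, 0.2222, 0.12]
tcp_rot: [-3.12, 0.003, 1.597]
wrist_force: [-1.0, -0.2, 5.3]
grip_width: 0.0177
```

Contact with the cover is at TCP z ≈ 0.121. I'll raise about 0.6 mm and feel outward for the bore wall.

Call:
{"method": "servo_tool", "body": {"deltas": [[0,0,-1,0],[0,0,-0.7,0]]}}

```text
t: 8.1
tcp_pos: [0.6032, 0.2222, 0.1218]
tcp_rot: [-3.12, 0.003, 1.597]
wrist_force: [-0.4, -0.2, -1.1]
grip_width: 0.0178
```

Call:
{"method": "servo_tool", "body": {"deltas": [[0,1,0,0],[0,1,0,0]]}}

```text
t: 8.3
tcp_pos: [0.6051, 0.2222, 0.1211]
tcp_rot: [-3.12, 0.003, 1.597]
wrist_force: [-1.3, -0.7, 0.4]
grip_width: 0.0176
```

Call:
{"method": "servo_tool", "body": {"deltas": [[0,1,0,0]]}}

```text
t: 8.4
tcp_pos: [0.6057, 0.2222, 0.1208]
tcp_rot: [-3.118, 0.003, 1.597]
wrist_force: [-1.3, -0.1, 1.3]
grip_width: 0.0179
```

Call:
{"method": "servo_tool", "body": {"deltas": [[0,1,0,0]]}}

```text
t: 8.5
tcp_pos: [0.606, 0.2222, 0.1207]
tcp_rot: [-3.116, 0.003, 1.597]
wrist_force: [-3.4, 0.3, 2.7]
grip_width: 0.0175
```

The wall contacts at TCP x ≈ 0.6058. I'll back off 0.8 mm and raise slightly, then slide along the wire, turning about the bore axis.

Call:
{"method": "servo_tool", "body": {"deltas": [[0,-0.9,-1.1,0]]}}

```text
t: 8.6
tcp_pos: [0.6054, 0.2222, 0.1216]
tcp_rot: [-3.117, 0.003, 1.597]
wrist_force: [0.6, -1.0, -1.2]
grip_width: 0.0177
```

Call:
{"method": "servo_tool", "body": {"deltas": [[-1.7,0,-0.1,0.035],[-1.7,0,-0.1,0.035]]}}

```text
t: 8.8
tcp_pos: [0.6053, 0.2195, 0.1215]
tcp_rot: [-3.117, 0.004, 1.524]
wrist_force: [-1.6, 1.2, -0.9]
grip_width: 0.0179
```

```bash
cat >> h.py <<'E'
def pol(s):
    p=np.array(s["tcp_pos"][:2])-[.5575,.2217];a=s["tcp_rot"][2]-np.pi/2;u=np.array([np.cos(a),np.sin(a)]);v=np.array([-u[1],u[0]])
    print("pickaz",round(np.degrees(a),2),"rT",round(1000*p@u,2),"vT(want 1.65)",round(1000*p@v,2))
E
python3 -c "
from h import *
pol(st())"
```

```text
8.8 [605.3 219.5 121.5] [-3.117   0.0039  1.5245] F [-1.56  1.17 -0.95] g 17.9 q [0.17 0.67 1.44 0.   1.06 0.22]
pickaz -2.65 rT 47.82 vT(want 1.65) -0.03
```

Call:
{"method": "servo_tool", "body": {"deltas": [[-1.5,-0.3,-0.1,0.05],[-1.5,-0.1,-0.1,0.05]]}}

```text
t: 9.0
tcp_pos: [0.6046, 0.2172, 0.1213]
tcp_rot: [-3.118, 0.005, 1.42]
wrist_force: [-1.1, 1.8, -0.8]
grip_width: 0.0178
```

Call:
{"method": "servo_tool", "body": {"deltas": [[-1.5,0,-0.1,0.035]]}}

```text
t: 9.1
tcp_pos: [0.6044, 0.2161, 0.1213]
tcp_rot: [-3.118, 0.005, 1.383]
wrist_force: [-0.7, 0.9, -0.1]
grip_width: 0.0175
```

```bash
python3 -c "
from h import *
pol(st())"
```

```text
9.1 [604.4 216.1 121.3] [-3.1178  0.0047  1.3832] F [-0.72  0.94 -0.07] g 17.5 q [0.17 0.67 1.45 0.   1.05 0.35]
pickaz -10.75 rT 47.08 vT(want 1.65) 3.25
```

Call:
{"method": "servo_tool", "body": {"deltas": [[-1.6,0.2,-0.6,0.03],[-1.6,0.1,-0.2,0.03]]}}

```text
t: 9.3
tcp_pos: [0.6037, 0.2132, 0.1216]
tcp_rot: [-3.117, 0.006, 1.32]
wrist_force: [-1.1, 0.2, -1.0]
grip_width: 0.0179
```

Call:
{"method": "servo_tool", "body": {"deltas": [[-1.6,0.1,-0.2,0.03],[-1.6,0.1,-0.2,0.03]]}}

```text
t: 9.5
tcp_pos: [0.6029, 0.2098, 0.1218]
tcp_rot: [-3.118, 0.007, 1.255]
wrist_force: [-0.7, 0.6, -1.8]
grip_width: 0.0174
```

```bash
python3 -c "
from h import *
pol(st())"
```

```text
9.5 [602.9 209.8 121.8] [-3.1177  0.0074  1.2553] F [-0.7   0.59 -1.81] g 17.4 q [0.16 0.66 1.46 0.01 1.05 0.47]
pickaz -18.08 rT 46.87 vT(want 1.65) 2.8
```

Call:
{"method": "servo_tool", "body": {"deltas": [[-1.6,0.3,-0.1,0.03],[-1.6,0.2,-0.1,0.03]]}}

```text
t: 9.7
tcp_pos: [0.6022, 0.2064, 0.1219]
tcp_rot: [-3.118, 0.009, 1.19]
wrist_force: [-0.7, 1.4, -1.0]
grip_width: 0.0178
```

Call:
{"method": "servo_tool", "body": {"deltas": [[-1.6,0.2,-0.1,0.03],[-1.2,0.1,-0.1,0.03]]}}

```text
t: 9.9
tcp_pos: [0.6011, 0.2033, 0.1221]
tcp_rot: [-3.118, 0.011, 1.125]
wrist_force: [-1.5, -0.1, -0.9]
grip_width: 0.0177
```

```bash
python3 -c "
from h import *
pol(st())"
```

```text
9.9 [601.1 203.3 122.1] [-3.1181  0.0106  1.1246] F [-1.53 -0.09 -0.94] g 17.7 q [0.15 0.66 1.47 0.01 1.04 0.59]
pickaz -25.56 rT 47.29 vT(want 1.65) 2.26
```

Call:
{"method": "servo_tool", "body": {"deltas": [[0,0,-1,0],[0,0,-1,0]]}}

```text
t: 10.1
tcp_pos: [0.6009, 0.2029, 0.1239]
tcp_rot: [-3.118, 0.011, 1.123]
wrist_force: [-0.5, 1.0, -4.4]
grip_width: 0.0176
```

Call:
{"method": "servo_tool", "body": {"deltas": [[0,0,-1,0],[0,0,-1,0]]}}

```text
t: 10.3
tcp_pos: [0.6007, 0.2029, 0.1246]
tcp_rot: [-3.117, 0.011, 1.123]
wrist_force: [-0.2, 1.0, -6.9]
grip_width: 0.0177
```

The hook is engaged under the wire, with about 6 N downward pull. I'll keep lifting gently.

Call:
{"method": "servo_tool", "body": {"deltas": [[0,0,-1.5,0],[0,0,-1.5,0]]}}

```text
t: 10.5
tcp_pos: [0.6002, 0.2031, 0.1256]
tcp_rot: [-3.115, 0.012, 1.123]
wrist_force: [0.8, 1.6, -11.0]
grip_width: 0.0177
```

Call:
{"method": "servo_tool", "body": {"deltas": [[0,0,-1.8,0],[0,0,-1.8,0]]}}

```text
t: 10.7
tcp_pos: [0.5999, 0.2034, 0.1291]
tcp_rot: [-3.114, 0.012, 1.123]
wrist_force: [0.2, -0.2, -1.3]
grip_width: 0.0179
```

The wire snapped past the lip. I'll keep raising it.

Call:
{"method": "servo_tool", "body": {"deltas": [[0,0.2,-2,0],[0,0.2,-2,0],[0,0.2,-2,0]]}}

```text
t: 11.0
tcp_pos: [0.6025, 0.2025, 0.139]
tcp_rot: [-3.119, 0.011, 1.124]
wrist_force: [0.5, -0.3, -0.6]
grip_width: 0.0174
```

Call:
{"method": "servo_tool", "body": {"deltas": [[0,0.2,-2,0],[0,0.2,-2,0],[0,0.2,-1.5,0]]}}

```text
t: 11.3
tcp_pos: [0.6045, 0.2019, 0.1469]
tcp_rot: [-3.122, 0.01, 1.124]
wrist_force: [-0.2, -0.2, -1.2]
grip_width: 0.0178
```

Run:
```python
from h import *
s=st();pol(s);im=grab_frame("wrist");st();c=cam("wrist",s)
o=proj(c,[.5575,.2217,.05])[0].astype(int);print(o)
im2=grab_frame("scene");o2=proj(cam("scene"),[.5575,.2217,.05])[0].astype(int)
a=cv2.resize(im[:300,80:,::-1],(576,400),interpolation=cv2.INTER_CUBIC)
b=cv2.resize(im2[o2[1]-65:o2[1]+55,o2[0]-65:o2[0]+65,::-1],(433,400),interpolation=cv2.INTER_CUBIC)
cv2.imwrite("pics/w6.png",cv2.resize(cv2.convertScaleAbs(np.hstack([a,b]),alpha=1.4),None,fx=.79,fy=.79))
```

```text
11.3 [604.5 201.9 146.9] [-3.1223  0.01    1.1238] F [-0.2  -0.17 -1.19] g 17.8 q [0.15 0.63 1.44 0.   1.09 0.59]
pickaz -25.61 rT 50.98 vT(want 1.65) 2.43
11.35 [604.7 201.9 147.2] [-3.1227  0.0097  1.1238] F [ 0.27 -0.57 -0.2 ] g 17.5 q [0.15 0.63 1.44 0.   1.09 0.59]
[191 191]
```

View pics/w6.png

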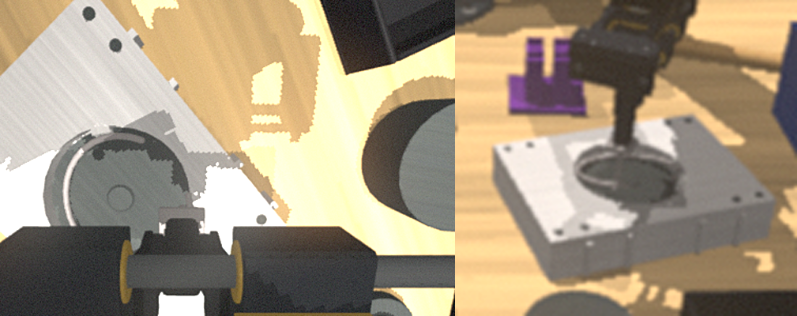

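Run:
```python
from h import *
s=st();im2=grab_frame("scene");np.save("s7.npy",im2);c=cam("scene");o2=proj(c,[.575,.2217,.05])[0].astype(int)
im=grab_frame("top");np.save("t7.npy",im)
x0,y0=o2-[32,42]
b=cv2.resize(im2[y0:y0+75,x0:x0+75,::-1],(600,600),interpolation=cv2.INTER_CUBIC)
print(x0,y0,(proj(c,[[.6089,.2108,.044],[.6089,.2108,.07],[.596,.258,.044]])-[x0,y0])*8)
cv2.imwrite("pics/s7.png",cv2.convertScaleAbs(b,alpha=2))
```

```text
11.4 [604.6 201.9 146.9] [-3.1224  0.0098  1.1237] F [ 0.64  0.48 -1.42] g 17.7 q [0.15 0.63 1.44 0.   1.09 0.59]
280 164 [[240.46271152 413.78860375]
 [248.23944959 351.04851462]
 [370.03796625 389.92527913]]
```

View pics/s7.png

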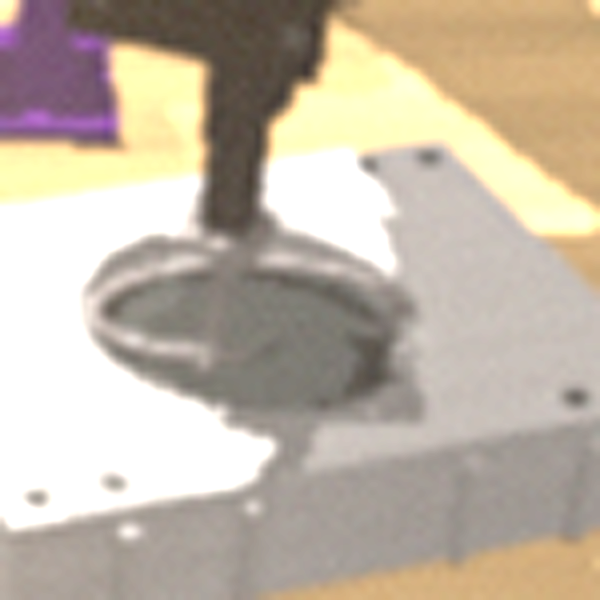

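The scene crop shows the wire's end held up in the hook, rising along the left to about (215,355). I'll swing the ring out towards world -60°.

Call:
{"method": "servo_tool", "body": {"deltas": [[-1.1,1.6,-0.3,0],[-1.1,1.6,-0.3,0],[-1.1,1.6,-0.3,0],[-1.1,1.6,-0.3,0]]}}

```text
t: 11.9
tcp_pos: [0.6076, 0.1947, 0.1466]
tcp_rot: [-3.12, 0.012, 1.124]
wrist_force: [0.0, 0.4, -1.4]
grip_width: 0.0176
```

Call:
{"method": "servo_tool", "body": {"deltas": [[-1.1,1.6,0,0],[-1.1,1.6,0,0],[-1.1,1.6,0,0]]}}

```text
t: 12.2
tcp_pos: [0.6107, 0.1891, 0.1464]
tcp_rot: [-3.119, 0.012, 1.124]
wrist_force: [-0.8, -0.5, -1.2]
grip_width: 0.0175
```

Call:
{"method": "servo_tool", "body": {"deltas": [[-1.1,1.6,0,0],[-1.1,1.6,0,0],[-1.1,1.6,0,0]]}}

```text
t: 12.5
tcp_pos: [0.6139, 0.1835, 0.1464]
tcp_rot: [-3.119, 0.012, 1.124]
wrist_force: [0.3, -0.7, -1.1]
grip_width: 0.0181
```

Call:
{"method": "servo_tool", "body": {"deltas": [[-1.2,1.8,0,0],[-1.2,1.8,0,0],[-1.2,1.8,0,0],[-1.2,1.8,0,0],[-1.2,1.8,0,0]]}}

```text
t: 13.0
tcp_pos: [0.6199, 0.1734, 0.1462]
tcp_rot: [-3.119, 0.012, 1.124]
wrist_force: [-0.6, 0.4, -0.7]
grip_width: 0.0178
```

Call:
{"method": "servo_tool", "body": {"deltas": [[-1.2,1.8,0,0],[-1.2,1.8,0,0],[-1.2,1.8,0,0],[-1.2,1.8,0,0],[-1.2,1.8,0,0]]}}

```text
t: 13.5
tcp_pos: [0.6258, 0.1634, 0.1461]
tcp_rot: [-3.119, 0.012, 1.124]
wrist_force: [-0.5, 0.5, -1.7]
grip_width: 0.0176
```

Run:
```python
from h import *
s=st();im=grab_frame("top");np.save("t8.npy",im);np.save("s8.npy",grab_frame("scene"));np.save("w8.npy",grab_frame("wrist"))
```

```text
13.5 [625.8 163.4 146.1] [-3.1191  0.0116  1.1239] F [-0.47  0.54 -1.72] g 17.6 q [0.08 0.64 1.42 0.   1.11 0.53]
```

Call:
{"method": "servo_tool", "body": {"deltas": [[-1.2,1.8,0,0],[-1.2,1.8,0,0],[-1.2,1.8,0,0],[-1.2,1.8,0,0],[-1.2,1.8,0,0],[-1.2,1.8,0,0]]}}

```text
t: 14.25
tcp_pos: [0.6327, 0.1517, 0.1459]
tcp_rot: [-3.119, 0.012, 1.124]
wrist_force: [-0.3, -0.2, -1.0]
grip_width: 0.0176
```

Run:
```python
from h import *
s=st();t=grab_frame("top");sc=grab_frame("scene");w=grab_frame("wrist")
for n,i in(("t9",t),("s9",sc),("w9",w)):np.save(n+".npy",i)
o=proj(cam("top"),[.57,.19,.05])[0].astype(int);print(o)
a=cv2.resize(t[o[1]-50:o[1]+50,o[0]-67:o[0]+66,::-1],(400,300),interpolation=cv2.INTER_CUBIC)
o=proj(cam("scene"),[.575,.19,.05])[0].astype(int)
b=cv2.resize(sc[o[1]-45:o[1]+45,o[0]-60:o[0]+60,::-1],(400,300),interpolation=cv2.INTER_CUBIC)
c=cv2.resize(w[:225,:,::-1],(684,300),interpolation=cv2.INTER_CUBIC);c=cv2.copyMakeBorder(c,0,0,0,116,cv2.BORDER_CONSTANT)
cv2.imwrite("pics/m9.png",cv2.convertScaleAbs(np.vstack([np.hstack([a,b]),c]),alpha=1.4))
```

```text
14.25 [632.7 151.7 145.9] [-3.119   0.0116  1.1242] F [-0.31 -0.24 -0.98] g 17.6 q [0.06 0.65 1.4  0.   1.11 0.51]
[221 196]
```

View pics/m9.png

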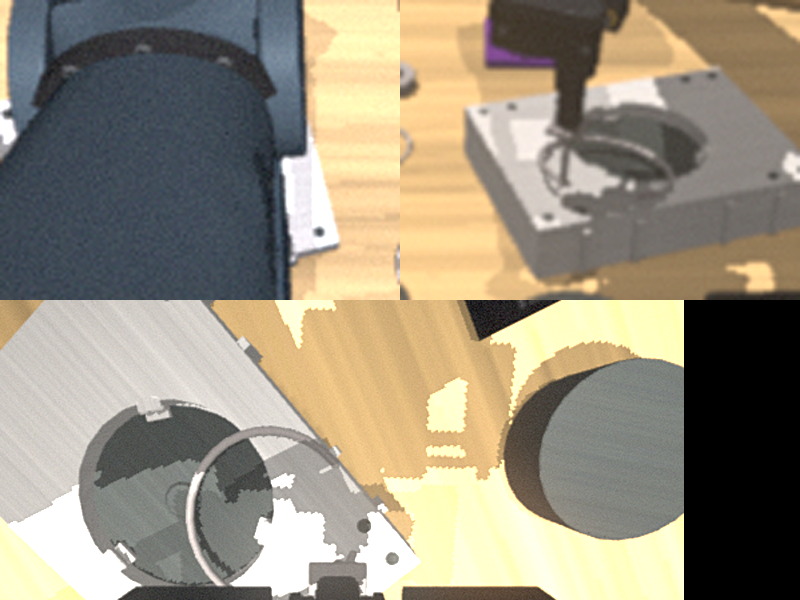

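The ring hangs free on the pick, clear of most of the bore. I'll work out where it is relative to the casting.

Run:
```python
from h import *
from scipy.optimize import least_squares
s=r.get_state();c=cam("wrist",s);f=684/512
uv=(np.array([(190,505),(205,462),(232,438),(270,431),(310,443),(335,466),(202,552),(222,578)])+.5)/f-.5
for z in(.052,.058,.065):
    P=back(c,uv,z)[:,:2];q=least_squares(lambda q:np.hypot(*(P-q[:2]).T)-q[2],[.6,.18,.055]).x
    d=q[:2]-[.5575,.2217];a=np.radians(14.7);H=[d@[np.cos(a),np.sin(a)],d@[-np.sin(a),np.cos(a)]]
    e=P[5]-q[:2];print(z,q,"housing",np.round(H,4),"end a ang",np.degrees(np.arctan2(e[1],e[0])))
np.set_printoptions(precision=4)
print(s["tcp_pos"])
```

```text
0.052 [-358.22677954  630.92930488  725.75775929] housing [-186.9934  701.1075] end a ang -60.37390267759711
0.058 [-435.82777821  767.36741696  882.71863456] housing [-227.4321  852.7715] end a ang -60.37299943261824
0.065 [-625.52393059 1101.04991079 1266.55069037] housing [-326.2445 1223.6688] end a ang -60.37552614892334
[0.6328 0.1517 0.1459]
```

Run:
```python
from h import *
from scipy.optimize import least_squares
s=r.get_state();c=cam("wrist",s);f=np.array([684/512,300/225])
uv=(np.array([(190,505),(205,462),(232,438),(270,431),(310,443),(335,466),(202,552),(222,578)])-[0,300]+.5)/f-.5
for z in(.052,.058,.065):
    P=back(c,uv,z)[:,:2];q=least_squares(lambda q:np.hypot(*(P-q[:2]).T)-q[2],[.6,.18,.055]).x
    d=q[:2]-[.5575,.2217];a=np.radians(14.7);H=[d@[np.cos(a),np.sin(a)],d@[-np.sin(a),np.cos(a)]]
    e=P[5]-q[:2];h=np.array(s["tcp_pos"][:2])-q[:2];print(z,np.round(q,4),"housing",np.round(H,4),"end a",np.degrees(np.arctan2(e[1],e[0])),"hook",np.degrees(np.arctan2(h[1],h[0])),np.hypot(*h))
P=back(c,(np.array([(175,100)])+.5)/f/1-.5,.05)
```

```text
0.052 [0.6058 0.1893 0.0498] housing [ 0.0385 -0.0436] end a 12.111940704914783 hook -54.366297436626134 0.04629960448893835
0.058 [0.6072 0.1898 0.0487] housing [ 0.04   -0.0435] end a 12.111940628158388 hook -56.10485301781828 0.04590789464179537
0.065 [0.6088 0.1903 0.0474] housing [ 0.0417 -0.0434] end a 12.111940297680581 hook -58.16870289202078 0.04550528386214493
```

The ring's middle is about 60 mm from the bore axis, and its centre of mass is over supported ground. I'll lower it to the face.

Call:
{"method": "servo_tool", "body": {"deltas": [[0,0,2.5,0],[0,0,2.5,0],[0,0,2.5,0],[0,0,2,0]]}}

```text
t: 14.8
tcp_pos: [0.6327, 0.1518, 0.136]
tcp_rot: [-3.12, 0.011, 1.124]
wrist_force: [0.3, 0.7, -1.7]
grip_width: 0.0176
```

Call:
{"method": "servo_tool", "body": {"deltas": [[0,0,0.8,0],[0,0,0.5,0]]}}

```text
t: 15.0
tcp_pos: [0.6325, 0.1518, 0.1342]
tcp_rot: [-3.119, 0.012, 1.124]
wrist_force: [-0.2, 0.5, 2.4]
grip_width: 0.018
```

Run:
```python
from h import *
s=st();np.save("w10.npy",grab_frame("wrist"));np.save("s10.npy",grab_frame("scene"));st()
a=np.load("w9.npy");b=np.load("w10.npy")
# bright-wire extraction over dark cover / try: end a location via template from w9
u=np.array([340/1.336,170/1.333]).astype(int)
T=cv2.cvtColor(a[u[1]-10:u[1]+10,u[0]-10:u[0]+10],cv2.COLOR_RGB2GRAY);G=cv2.cvtColor(b,cv2.COLOR_RGB2GRAY)[u[1]-35:u[1]+35,u[0]-35:u[0]+35]
m=cv2.matchTemplate(G,T,cv2.TM_CCOEFF_NORMED);_,v,_,l=cv2.minMaxLoc(m);print(u,v,np.array(l)-25)
```

```text
15.0 [632.5 151.8 134.2] [-3.1194  0.0116  1.1244] F [-0.18  0.49  2.36] g 18.0 q [0.06 0.66 1.41 0.   1.09 0.51]
15.1 [632.5 151.8 134.4] [-3.1195  0.0115  1.1243] F [-0.75 -0.17 -0.05] g 17.8 q [0.06 0.66 1.41 0.   1.09 0.51]
[254 127] 0.9084372520446777 [1 1]
```

```bash
cat > fit.py <<'E'
from h import *
def fit(im,s,x0,z=.0525,rows=255,Rs=np.arange(.0525,.0571,.0005),w=.016):
    c=cam("wrist",s);g=cv2.GaussianBlur(cv2.cvtColor(im,cv2.COLOR_RGB2GRAY),(0,0),.8).astype(np.float32)
    gx=cv2.Sobel(g,cv2.CV_32F,1,0);gy=cv2.Sobel(g,cv2.CV_32F,0,1);t=np.radians(np.arange(0,360,2))
    def resp(cx,cy,Rr):
        out=0;ok=None
        for dr in(-.0024,.0024):
            q=lambda e:proj(c,np.c_[cx+(Rr+dr+e)*np.cos(t),cy+(Rr+dr+e)*np.sin(t),np.full(len(t),z)])
            u=q(0);n=q(.001)-u;n/=np.linalg.norm(n,axis=1)[:,None]
            m=[cv2.remap(G,u[:,0].astype(np.float32),u[:,1].astype(np.float32),1)[:,0] for G in(gx,gy)]
            out=out+np.minimum(np.abs(m[0]*n[:,0]+m[1]*n[:,1]),60)
            k=(u[:,1]<rows)&(u[:,1]>2)&(u[:,0]>2)&(u[:,0]<509);ok=k if ok is None else ok&k
        return np.where(ok,out,0),ok
    best=max(((resp(cx,cy,Rr)[0].sum(),cx,cy,Rr) for Rr in Rs for cx in np.arange(x0[0]-w,x0[0]+w,.001) for cy in np.arange(x0[1]-w,x0[1]+w,.001)))
    return best,np.degrees(t),*resp(*best[1:])
E
python3 - <<'E'
from fit import *
b,t,p,ok=fit(np.load("w10.npy"),r.get_state(),(.606,.187))
print(np.round(b,4));d=np.array(b[1:3])-[.5575,.2217];a=np.radians(14.7);print("housing",d@[np.cos(a),np.sin(a)],d@[-np.sin(a),np.cos(a)])
print([(int(x),int(y)) for x,y,k in zip(t,p,ok) if k and int(x)%6==0])
E
```

```text
[1.43574213e+04 6.05000000e-01 1.87000000e-01 5.25000000e-02]
housing 0.03713981757976138 -0.0456176933891012
[(0, 120), (6, 68), (12, 75), (18, 120), (24, 106), (36, 120), (42, 91), (48, 120), (54, 120), (66, 120), (72, 120), (78, 109), (84, 120), (90, 120), (96, 120), (102, 120), (108, 120), (114, 120), (126, 120), (132, 120), (138, 120), (144, 120), (150, 120), (156, 120), (162, 120), (168, 120), (174, 120), (180, 120), (186, 120), (192, 120), (198, 120), (204, 60), (210, 13), (216, 10), (222, 7), (228, 14), (234, 4), (246, 120), (252, 120), (258, 29), (264, 6), (270, 65), (276, 62), (282, 3), (288, 9), (294, 27), (300, 60), (306, 2), (312, 69), (318, 16), (324, 7), (330, 3), (336, 32), (342, 3), (348, 10), (354, 53)]
```

The ring fit puts its middle at (0.605, 0.187), which is 59 mm from the bore axis, with the foot just touching the face. I'll align the foot radially to the wire about the seat, then slide off the end.

Call:
{"method": "servo_tool", "body": {"deltas": [[0,0,-0.6,0],[0.5,0.25,0,0.1],[0.5,0.2,0,0.1],[0.5,0.15,0,0.1],[0.5,0.1,0,0.1]]}}

```text
t: 15.6
tcp_pos: [0.6343, 0.1532, 0.1351]
tcp_rot: [-3.126, 0.019, 0.709]
wrist_force: [-0.2, -0.2, -0.9]
grip_width: 0.018
```

Run:
```python
from fit import *
s=st();im=grab_frame("wrist");np.save("w11.npy",im)
b,t,p,ok=fit(im,s,(.605,.187),w=.012,Rs=[.052,.053,.054,.055,.056])
print(np.round(b,4));print([(int(x),int(y)) for x,y,k in zip(t,p,ok) if k and (int(x)>320 or x<30 or 190<x<220)])
```

```text
15.6 [634.3 153.2 135.1] [-3.126   0.0191  0.7092] F [-0.15 -0.15 -0.89] g 18.0 q [0.07 0.66 1.41 0.   1.1  0.93]
[9.9446731e+03 6.0500000e-01 1.8600000e-01 5.3000000e-02]
[(0, 70), (2, 68), (4, 66), (6, 41), (8, 10), (10, 4), (12, 8), (14, 69), (16, 67), (18, 75), (20, 120), (22, 116), (24, 109), (26, 89), (28, 91), (29, 91), (192, 9), (194, 8), (196, 9), (198, 8), (200, 5), (202, 11), (204, 1), (322, 63), (324, 65), (326, 62), (328, 22), (330, 16), (332, 38), (334, 14), (336, 27), (338, 8), (340, 8), (342, 6), (344, 3), (346, 15), (348, 58), (350, 30), (352, 12), (354, 26), (356, 62), (358, 65)]
```

Call:
{"method": "servo_tool", "body": {"deltas": [[1.5,0,0,-0.03],[1.8,0,0,-0.035],[1.8,0,0,-0.035],[1.8,0,0,-0.035],[1.8,0,0,-0.035],[1.8,0,0,-0.035]]}}

```text
t: 16.25
tcp_pos: [0.642, 0.1612, 0.135]
tcp_rot: [-3.122, 0.015, 0.939]
wrist_force: [0.1, -0.5, -1.9]
grip_width: 0.0179
```

Run:
```python
from fit import *
s=st();im=grab_frame("wrist");np.save("w12.npy",im)
b,t,p,ok=fit(im,s,(.605,.187),w=.012,Rs=[.052,.053,.054,.055,.056])
print(np.round(b,4));print([(int(x),int(y)) for x,y,k in zip(t,p,ok) if k and (int(x)>320 or x<30 or 190<x<220)])
```

```text
16.25 [642.  161.2 135. ] [-3.122   0.0148  0.9387] F [ 0.11 -0.47 -1.87] g 17.9 q [0.08 0.67 1.38 0.   1.11 0.71]
[9.9404237e+03 6.0500000e-01 1.8800000e-01 5.2000000e-02]
[(0, 49), (2, 49), (4, 37), (6, 24), (8, 19), (10, 12), (12, 55), (14, 68), (16, 83), (18, 117), (20, 120), (22, 120), (24, 62), (26, 74), (28, 81), (29, 86), (192, 8), (194, 10), (196, 8), (198, 5), (200, 1), (202, 16), (204, 4), (206, 10), (208, 10), (210, 9), (212, 13), (214, 3), (216, 10), (218, 8), (322, 41), (324, 87), (326, 100), (328, 59), (330, 52), (332, 63), (334, 64), (336, 12), (338, 14), (340, 6), (342, 10), (344, 14), (346, 5), (348, 9), (350, 2), (352, 7), (354, 10), (356, 21), (358, 36)]
```

Call:
{"method": "servo_tool", "body": {"deltas": [[1.8,0,0,-0.035],[1.8,0,0,-0.035],[1.8,0,0,-0.035],[1.8,0,0,-0.035],[1.8,0,0,-0.035],[1.8,0,0,-0.035]]}}

```text
t: 16.9
tcp_pos: [0.6479, 0.1711, 0.1347]
tcp_rot: [-3.119, 0.01, 1.17]
wrist_force: [-0.0, -0.3, -1.3]
grip_width: 0.0174
```

Run:
```python
from fit import *
s=st();im=grab_frame("wrist");np.save("w13.npy",im)
b,t,p,ok=fit(im,s,(.605,.187),w=.012,Rs=[.052,.053,.054,.055,.056])
print(np.round(b,4));print([(int(x),int(y)) for x,y,k in zip(t,p,ok) if k and (int(x)>300 or x<30 or 190<x<220)])
```

```text
16.9 [647.9 171.1 134.7] [-3.1191  0.0097  1.1701] F [-0.03 -0.27 -1.27] g 17.4 q [0.09 0.68 1.36 0.   1.12 0.49]
[1.05763286e+04 6.05000000e-01 1.88000000e-01 5.20000000e-02]
[(0, 53), (2, 52), (4, 44), (6, 27), (8, 24), (10, 6), (12, 66), (14, 70), (16, 77), (18, 106), (20, 120), (22, 120), (24, 92), (26, 73), (28, 79), (29, 85), (192, 6), (194, 15), (196, 8), (198, 15), (200, 5), (202, 7), (204, 3), (206, 7), (208, 5), (210, 7), (212, 10), (214, 12), (216, 4), (218, 6), (302, 10), (304, 17), (306, 17), (308, 18), (310, 13), (312, 10), (314, 10), (316, 10), (318, 1), (320, 5), (322, 7), (324, 26), (326, 25), (328, 2), (330, 1), (332, 6), (334, 5), (336, 54), (338, 106), (340, 82), (342, 3), (344, 7), (346, 4), (348, 6), (350, 1), (352, 6), (354, 9), (356, 22), (358, 37)]
```

Call:
{"method": "servo_tool", "body": {"deltas": [[0,0,-2,0],[0,0,-3,0],[0,0,-5,0],[0,0,-10,0],[0,0,-15,0]]}}

```text
t: 17.45
tcp_pos: [0.6471, 0.171, 0.1696]
tcp_rot: [-3.115, 0.012, 1.172]
wrist_force: [-0.3, 0.4, -1.3]
grip_width: 0.0176
```

Run:
```python
from fit import *
s=st();im=grab_frame("wrist");np.save("w14.npy",im)
b,t,p,ok=fit(im,s,(.605,.187),w=.012,Rs=[.052,.053,.054,.055,.056])
print(np.round(b,4));plan([.56,.02,.205],1.25,8)
```

```text
17.45 [647.1 171.  169.6] [-3.1146  0.0119  1.1721] F [-0.31  0.4  -1.28] g 17.6 q [0.09 0.65 1.33 0.   1.19 0.49]
[1.28004934e+04 6.05000000e-01 1.88000000e-01 5.20000000e-02]
[[-21.8, -2.9, -4.0, -0.0097], [-21.7, -3.2, -4.0, -0.0097], [-21.7, -3.4, -4.0, -0.0097], [-21.7, -3.6, -4.0, -0.0097], [-21.6, -3.8, -4.0, -0.0097], [-21.6, -4.0, -4.0, -0.0097], [-21.6, -4.2, -4.0, -0.0097], [-21.5, -4.4, -4.0, -0.0097]]
```

Run:
```python
from h import *
plan([.487,-.215,.21],1.3436,12)
```

```text
[[-34.9, 0.0, -3.1, -0.0143], [-34.9, -0.5, -3.1, -0.0143], [-34.9, -1.0, -3.1, -0.0143], [-34.9, -1.5, -3.1, -0.0143], [-34.9, -2.0, -3.1, -0.0143], [-34.8, -2.5, -3.1, -0.0143], [-34.8, -3.0, -3.1, -0.0143], [-34.7, -3.5, -3.1, -0.0143], [-34.7, -4.0, -3.1, -0.0143], [-34.6, -4.4, -3.1, -0.0143], [-34.6, -4.9, -3.1, -0.0143], [-34.5, -5.4, -3.1, -0.0143]]
```

Call:
{"method": "servo_tool", "body": {"deltas": [[-15,0,-8,-0.014],[-30,-0.5,-5,-0.014],[-35,-1,-4,-0.014],[-35,-1.5,-4,-0.014],[-35,-2,-4,-0.014],[-35,-2.5,-3,-0.014],[-35,-3,-3,-0.014],[-35,-3.5,-3,-0.014],[-35,-4,-3,-0.014],[-35,-4.5,-3,-0.014]]}}

```text
t: 18.5
tcp_pos: [0.526, -0.1362, 0.2245]
tcp_rot: [-3.139, 0.002, 1.327]
wrist_force: [-0.5, -0.7, -1.2]
grip_width: 0.0175
```

Run:
```python
from h import *
st();plan([.487,-.215,.205],1.3436,4)
```

```text
18.5 [ 526.  -136.2  224.5] [-3.1388e+00  2.4000e-03  1.3266e+00] F [-0.54 -0.75 -1.17] g 17.5 q [-0.46  0.41  1.62 -0.    1.12 -0.21]
[[-21.5, -4.7, 4.9, -0.0042], [-21.5, -4.8, 4.9, -0.0042], [-21.4, -4.9, 4.9, -0.0042], [-21.4, -5.0, 4.9, -0.0042]]
```

Tilt recovers on the way back. I continue to a point above the rack.

Call:
{"method": "servo_tool", "body": {"deltas": [[-21,-4.7,4,-0.004],[-21,-4.7,4,-0.004],[-21,-4.7,4,-0.004],[-16,-4,4,-0.004],[0,0,0,0],[0,0,0,0]]}}

```text
t: 19.1
tcp_pos: [0.4886, -0.2179, 0.2138]
tcp_rot: [3.133, 0.007, 1.335]
wrist_force: [-0.0, -0.0, -0.8]
grip_width: 0.0176
```

Run:
```python
from h import *
st();plan([.4864,-.2147,.165],1.3436,3)
```

```text
19.1 [ 488.6 -217.9  213.8] [3.1334 0.007  1.335 ] F [-0.02 -0.01 -0.83] g 17.6 q [-0.63  0.4   1.66 -0.    1.06 -0.39]
[[0.9, -1.0, 16.3, -0.0029], [0.9, -1.0, 16.3, -0.0029], [0.9, -1.0, 16.3, -0.0029]]
```

Call:
{"method": "servo_tool", "body": {"deltas": [[1,-1,15,-0.003],[1,-1,15,-0.003],[1,-1,12,-0.003],[0,0,2,0]]}}

```text
t: 19.5
tcp_pos: [0.4902, -0.2122, 0.1715]
tcp_rot: [3.127, 0.008, 1.347]
wrist_force: [-0.4, 0.8, -0.9]
grip_width: 0.018
```

Run:
```python
from h import *
st();plan([.4864,-.2147,.120],1.3436,4)
```

```text
19.5 [ 490.2 -212.2  171.5] [3.1266 0.008  1.347 ] F [-0.38  0.76 -0.87] g 18.0 q [-0.62  0.46  1.72 -0.    0.95 -0.39]
[[-0.8, -0.8, 12.9, 0.0008], [-0.8, -0.8, 12.9, 0.0008], [-0.8, -0.8, 12.9, 0.0008], [-0.8, -0.8, 12.9, 0.0008]]
```

Call:
{"method": "servo_tool", "body": {"deltas": [[-1.6,-1.8,2,0],[-1.5,-1.8,2,0],[0,-0.5,1,0]]}}

```text
t: 19.8
tcp_pos: [0.487, -0.2135, 0.1676]
tcp_rot: [3.124, 0.009, 1.349]
wrist_force: [0.2, 0.2, -1.1]
grip_width: 0.0181
```

Run:
```python
from h import *
st();plan([.4864,-.2147,.120],1.3436,5)
```

```text
19.8 [ 487.  -213.5  167.6] [3.124  0.0087 1.3495] F [ 0.2   0.18 -1.13] g 18.1 q [-0.62  0.46  1.73 -0.    0.94 -0.4 ]
[[-0.3, -0.1, 9.5, 0.0012], [-0.3, -0.1, 9.5, 0.0012], [-0.3, -0.1, 9.5, 0.0012], [-0.3, -0.1, 9.5, 0.0012], [-0.3, -0.1, 9.5, 0.0012]]
```

Call:
{"method": "servo_tool", "body": {"deltas": [[-0.6,-0.4,7,0.001],[-0.4,-0.4,7,0.001],[-0.3,-0.4,7,0.001]]}}

```text
t: 20.1
tcp_pos: [0.487, -0.2158, 0.147]
tcp_rot: [3.12, 0.01, 1.346]
wrist_force: [0.2, -0.2, -1.8]
grip_width: 0.0175
```

Call:
{"method": "servo_tool", "body": {"deltas": [[-0.3,-0.4,7,0.001],[-0.3,-0.4,7,0.001],[-0.2,-0.3,5,0]]}}

```text
t: 20.4
tcp_pos: [0.4855, -0.2166, 0.1255]
tcp_rot: [3.121, 0.01, 1.343]
wrist_force: [0.7, 0.1, -0.6]
grip_width: 0.0176
```

Run:
```python
from h import *
st();plan([.4862,-.2147,.1075],1.3436,4)
```

```text
20.4 [ 485.5 -216.6  125.5] [3.1213 0.0096 1.3431] F [ 0.7   0.06 -0.58] g 17.6 q [-0.63  0.52  1.77 -0.    0.83 -0.4 ]
[[0.5, 0.1, 4.5, -0.0001], [0.5, 0.1, 4.5, -0.0001], [0.5, 0.1, 4.5, -0.0001], [0.5, 0.1, 4.5, -0.0001]]
```

Call:
{"method": "servo_tool", "body": {"deltas": [[0.6,0.3,4,0],[0.6,0.3,4,0],[0.6,0.2,4,0],[0.3,0.1,3,0]]}}

```text
t: 20.8
tcp_pos: [0.4871, -0.2148, 0.1085]
tcp_rot: [3.122, 0.009, 1.343]
wrist_force: [0.1, 0.6, -1.1]
grip_width: 0.0179
```

Call:
{"method": "servo_tool", "body": {"deltas": [[0,0,1.5,0],[0,0,1,0]]}}

```text
t: 21.0
tcp_pos: [0.4873, -0.2149, 0.1064]
tcp_rot: [3.122, 0.01, 1.343]
wrist_force: [-2.1, 0.5, 12.7]
grip_width: 0.0177
```

It is seated at the same height as at the start. I'll ease off and release.

Call:
{"method": "servo_tool", "body": {"deltas": [[0,-0.8,-0.8,0],[0,0,0,0]]}}

```text
t: 21.2
tcp_pos: [0.4869, -0.2149, 0.1079]
tcp_rot: [3.121, 0.01, 1.344]
wrist_force: [0.6, 0.7, -0.3]
grip_width: 0.0179
```

Call:
{"method": "servo_tool", "body": {"deltas": [[0,0,0,0],[0,0,0,0],[0,0,0,0],[0,0,0,0],[0,0,0,0]], "claw": 60}}

```text
t: 21.7
tcp_pos: [0.4875, -0.2153, 0.1082]
tcp_rot: [3.119, 0.011, 1.344]
wrist_force: [-0.4, 0.3, -0.7]
grip_width: 0.0499
```

Call:
{"method": "servo_tool", "body": {"deltas": [[0,0,-8,0],[0,0,-15,0],[0,0,-25,0],[0,0,-35,0],[0,0,-25,0],[0,0,0,0],[0,0,0,0]]}}

```text
t: 22.4
tcp_pos: [0.4848, -0.2133, 0.2219]
tcp_rot: [3.12, 0.01, 1.343]
wrist_force: [0.3, -0.8, -0.2]
grip_width: 0.0602
```

Run:
```python
from h import *
s=st();im=grab_frame("wrist");np.save("w20.npy",im)
c=cam("wrist",s);g=cv2.cvtColor(im,cv2.COLOR_RGB2GRAY).astype(np.float32);g=cv2.GaussianBlur(g,(0,0),.8);gx=cv2.Sobel(g,5,1,0);gy=cv2.Sobel(g,5,0,1)
s1=__import__("json").load(open("w1.json"))
def score(im,c,h,z,o,yaw):
    R2=np.array([[np.cos(yaw),-np.sin(yaw)],[np.sin(yaw),np.cos(yaw)]]);k=np.linspace(-h,h,25)
    return [np.c_[k,0*k+h]@R2.T+o,np.c_[k,0*k-h]@R2.T+o,np.c_[0*k+h,k]@R2.T+o,np.c_[0*k-h,k]@R2.T+o]
def fitsq(h,z,edges):
    best=(0,)
    for yd in(-16,-14,-13,-12,-10):
      for x in np.arange(.478,.500,.0007):
        for y in np.arange(-.228,-.206,.0007):
            L=score(None,c,h,z,np.array([x,y]),np.radians(yd));v=0
            for e in edges:
                P=L[e];u=proj(c,np.c_[P,np.full(len(P),z)]).astype(np.float32);d=u[-1]-u[0];n=np.array([-d[1],d[0]])/np.hypot(*d)
                v+=np.minimum(np.abs(cv2.remap(gx,u[:,:1],u[:,1:],1)*n[0]+cv2.remap(gy,u[:,:1],u[:,1:],1)*n[1]),80).mean()
            best=max(best,(v,x,y,yd))
    return best
print("collar",fitsq(.014,.077,(0,2,3)));print("handle top",fitsq(.009,.142,(0,1,2,3)))
```

```text
22.4 [ 484.8 -213.3  221.9] [3.1202 0.0103 1.3434] F [ 0.26 -0.84 -0.16] g 60.2 q [-0.62  0.38  1.68 -0.    1.06 -0.4 ]
collar (np.float32(206.83026), np.float64(0.4863999999999997), np.float64(-0.22449999999999998), -14)
handle top (np.float32(247.99269), np.float64(0.4877999999999997), np.float64(-0.2160999999999999), -10)
```

Run:
```python
from h import *
plan([.25,-.56,.25],.6,10)
```

```text
[[-39.1, -15.1, -2.8, 0.0743], [-40.1, -12.1, -2.8, 0.0743], [-40.9, -9.1, -2.8, 0.0743], [-41.4, -6.1, -2.8, 0.0743], [-41.8, -3.0, -2.8, 0.0743], [-41.9, 0.1, -2.8, 0.0743], [-41.7, 3.3, -2.8, 0.0743], [-41.4, 6.3, -2.8, 0.0743], [-40.8, 9.4, -2.8, 0.0743], [-40.0, 12.4, -2.8, 0.0743]]
```

Call:
{"method": "servo_tool", "body": {"deltas": [[-20,-8,-10,0.07],[-40,-12,-8,0.074],[-41,-9,-3,0.074],[-41,-6,-3,0.074],[-42,-3,-3,0.074],[-42,0,-3,0.074],[-42,3,-3,0.074],[-41,6,-3,0.074],[-41,9,-3,0.074],[-20,6,-3,0.07]]}}

```text
t: 23.45
tcp_pos: [0.2591, -0.5257, 0.2485]
tcp_rot: [-3.135, -0.01, 0.589]
wrist_force: [-0.4, 0.2, 0.3]
grip_width: 0.0598
```

Call:
{"method": "servo_tool", "body": {"deltas": [[0,0,0,0],[0,0,0,0],[0,0,0,0]]}}

```text
t: 23.75
tcp_pos: [0.257, -0.5255, 0.2442]
tcp_rot: [-3.128, -0.012, 0.586]
wrist_force: [0.3, 0.3, 0.0]
grip_width: 0.0599
```

Run:
```python
from h import *
st();t=grab_frame("top");sc=grab_frame("scene");np.save("t21.npy",t)
a=cv2.cvtColor(cv2.resize(cv2.imread("pics/top0.png"),(512,384),interpolation=cv2.INTER_AREA),cv2.COLOR_BGR2GRAY);b=cv2.cvtColor(t,cv2.COLOR_RGB2GRAY)
as_=cv2.cvtColor(cv2.resize(cv2.imread("pics/scene0.png"),(512,384),interpolation=cv2.INTER_AREA),cv2.COLOR_BGR2GRAY);bs=cv2.cvtColor(sc,cv2.COLOR_RGB2GRAY)
def sh(A,B,x,y,w,h,S=4):
    T=cv2.resize(A[y:y+h,x:x+w],None,fx=S,fy=S,interpolation=2);G=cv2.resize(B[y-6:y+h+6,x-6:x+w+6],None,fx=S,fy=S,interpolation=2)
    _,v,_,l=cv2.minMaxLoc(cv2.matchTemplate(G,T,5));return round(v,3),(np.array(l)-24)/S
cs=cam("scene");u=proj(cs,[.4885,-.217,.11])[0].astype(int);u2=proj(cam("top"),[.4885,-.217,.11])[0].astype(int)
print("scene handle",sh(as_,bs,u[0]-9,u[1]-14,18,24),"top handle",sh(a,b,u2[0]-14,u2[1]-11,28,22))
for n,(x,y) in dict(gear=(450,218),valve=(537,184),drum=(368,163),spray=(185,245)).items():print(n,sh(a,b,int(x/1.5)-25,int(y/1.5)-25,50,50))
# ring in top
c=cam("top");g=cv2.GaussianBlur(b,(0,0),.7).astype(np.float32);th=np.radians(np.arange(0,360,3))
hat=cv2.morphologyEx(b,cv2.MORPH_BLACKHAT,np.ones((9,9),np.uint8)).astype(np.float32)
best=max((cv2.remap(hat,*[np.ascontiguousarray(q[:,None],dtype=np.float32) for q in proj(c,np.c_[x+R_*np.cos(th),y+R_*np.sin(th),0*th+z]).T],1).sum(),x,y,R_,z) for x in np.arange(.59,.62,.001) for y in np.arange(.17,.20,.001) for R_ in (.0525,.054,.0555) for z in(.0525,))
print(np.round(best,4));q=proj(c,np.c_[best[1]+best[3]*np.cos(th),best[2]+best[3]*np.sin(th),0*th+best[4]]).astype(np.float32)
print([(int(np.degrees(k)),int(v)) for k,v in zip(th,cv2.remap(hat,q[:,:1],q[:,1:],1)[:,0])][::2])
```

```text
23.75 [ 257.  -525.5  244.2] [-3.1283 -0.0124  0.5859] F [0.3  0.31 0.02] g 59.9 q [-1.31  0.45  1.49  0.01  1.22 -0.33]
scene handle (0.901, array([0., 0.])) top handle (0.99, array([0., 0.]))
gear (0.998, array([0., 0.]))
valve (0.994, array([0., 0.]))
drum (0.998, array([0., 0.]))
spray (0.997, array([0., 0.]))
[3.5127617e+03 6.0000000e-01 1.9000000e-01 5.5500000e-02 5.2500000e-02]
[(0, 0), (6, 0), (12, 14), (18, 26), (24, 28), (29, 37), (36, 32), (42, 40), (48, 38), (54, 48), (59, 27), (66, 25), (72, 29), (78, 2), (84, 42), (90, 68), (96, 42), (102, 5), (108, 9), (114, 5), (119, 6), (126, 6), (132, 11), (138, 7), (144, 4), (150, 8), (156, 7), (162, 8), (168, 10), (174, 4), (180, 7), (186, 9), (192, 15), (198, 24), (204, 84), (210, 9), (216, 28), (222, 40), (228, 34), (234, 35), (239, 38), (246, 51), (252, 44), (258, 54), (264, 53), (270, 47), (276, 49), (282, 54), (288, 56), (294, 63), (300, 48), (306, 61), (312, 50), (318, 37), (324, 7), (330, 85), (336, 27), (342, 2), (348, 3), (354, 0)]
```

```bash
python3 -c "
from h import *
st();print(r.finish_job())"
```

```text
23.85 [ 257.4 -525.1  244.5] [-3.1285 -0.0123  0.5865] F [-0.42  0.75  0.58] g 60.1 q [-1.31  0.45  1.49  0.01  1.22 -0.33]
the job is handed in; nothing more can be done
None
```

I took the pick from its rack and slid its foot under end b of the ring. I lifted that end past the lip, swung the ring out onto the casting's top face and hung the pick back in the rack. The job was handed in at t ≈ 23.9 s, and the hand-in reports no verdict.

**Forces:** the wrist read at most 11 N while lifting the ring. It read about 5 N on the cover, which I touched once to find its height, and about 13 N when I set the pick down in the rack. These are end-of-call readings, so a peak in between would not show.

**Pick and bystanders:** before/after template matching showed no shift for the pick's handle, gear, valve body, drum or spray can. The bearing was not compared. One earlier fit of the pick's collar, from the wrist camera, disagreed by about 8 mm. I put that down to other edges in the picture, because the handle fit and the camera comparisons all agreed with the starting place.

**Ring:** the wrist camera put its middle about 59 mm from the bore axis, and the last top picture put it about 53 mm. Both are beyond the 50 mm needed, but one edge may stick out a few millimetres over the casting's +x side. I could not measure directly that the ring lies flat. I infer it from these fits, from its centre of mass being over supported ground, and from the ring not moving when the pick was withdrawn.

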